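Show a connector hood to the inspection camera

ROBOT

A 6-joint arm with a two-finger parallel gripper is mounted at the origin on the work surface. World frame = base frame: x ahead of the robot, y to its left, z up, the work surface at z = 0. Lengths are in mm, angles in rad, forces in N, time in s.
With the tool pointing down it reaches from about 350 to 1000 mm from the base axis. Payload 7.1 kg.
Tool frame: the origin (TCP) lies midway between the tips of the shut fingers; the grasp point (between the pads) lies 19 mm behind it; z points along the fingers, y is the direction in which the jaws open and shut (so a half turn about z gives the same grasp; the last joint's range is limited). The gripper opens to 85 mm and grips with 20 to 120 N. Pads are 22 mm wide; open, the fingers measure 114 mm over their backs; the gripper's body (76 mm by 85 mm) begins 54 mm behind the grasp point. The pads swing forward as they close: fully open they stand 13 mm farther back than shut.
Start: joints at [-1.237, 0.423, 1.63, -0, 1.089, -0.019], TCP at [215.971, -586.482, 231.319] pointing down, gripper open.
Joint ranges: [-3, 3], [-0.9, 2.11], [0.09, 2.58], [-1.31, 4.45], [0.11, 2.69], [-2.54, 2.54]. Speed limits (rad/s): [2.39, 2.39, 3.01, 3.14, 3.14, 3.14].

INTERFACE

Orientations are given as a unit quaternion [w, x, y, z].
In Python, from station import robot gives the robot as it stands.
- The arm moves only by the tool apply_moves, never from a script. Its argument "deltas" is a list of rows, each an object of numbers: "x", "y", "z": the shift along the tool's x, y, z in mm; "rx", "ry", "rz": the turn, a rotation vector about the tool's x, y, z in degrees. In form: [{"x": .., "y": .., "z": .., "rx": .., "ry": .., "rz": ..}, ...]. A call has 1 to 8 rows; each row shifts and turns the commanded pose from where the row before left it, along the tool's axes as they then stand; what a row does not reach is not made up. A row lasts 1/12 s, in which the tool goes at most 41.7 mm and 7.16 degrees, less where a joint would pass 70% of its speed; a pose out of reach is approached as far as the arm can. A call is refused whole if a number of a shift passes 41.7 or a number of a turn 7.16, either way. A call with a gripper value outside its range is refused whole. "gripper" is the finger opening in mm, from 0 to 85.4, set as the call begins (left out, the last holds). The fingers move at their own pace and stop on an object; "grip_force" is the grip in N (left out, the last holds). Time passes only in rows, so rows that do not move let the fingers close. It gives the time, the measured TCP pose, the force and the opening at its end, in the units of the state.
- robot.sense(): the state, without advancing time (a new reading comes with each control period).
- robot.capture(name): name is "scene" or "top" or "wrist"; returns a dict with "img" (480x640x3 uint8, blue, green, red), "z_map" (480x640 float32, mm along the optical axis (not along the pixel's ray), 0 where there is no reading), "vertical_fov" (degrees; the focal length in pixels is half the picture's height over the tangent of half this angle, whatever the lens; pixels are square), "cx", "cy" (the principal point, pixels), "R" (3x3) and "t" (3): a world point X has camera coordinates R X + t. Camera axes: x right, y down, z forward; pixel columns grow to the right and rows downward; lengths in mm; the calibration is good to about 2 mm. A picture is of the moment at which its call begins.
- robot.close_job(): hands the job in, once; it reports no verdict.
Trained networks look in a picture, given as the dict that the camera call returned (one of the last four; its "shot" number tells which), for a name from the list of things; names that differ only in an ending like _2 or _b are one class to them, and where a whole thing is asked for, a point or a joint stands for the part that bears it (a point fixed in the world has none). Each returns a list of dicts, best first, with "p" (0 to 1); they miss things now and then, are a little off and sometimes report something else, mostly with a low value. They report only what shows in the picture. A call takes as long as a camera call. They do not tell look-alikes from the thing itself.
- robot.silhouettes(picture, label): "pixels" (480x640 bool, what is visible of it) and "point" ([column, row] in pixels, amid what is visible of it).
- robot.pinpoint(picture, label): "point" ([column, row] in pixels: a listed point, or the origin of a listed thing).
The state is a dict: "time": time; "joint_positions": joint angles; "dq": joint speeds; "joint_efforts": joint torques, N m; "position": TCP position; "ee_rot": TCP orientation; "force": force on the tool from outside, world axes, zero at the start; "torque": the same for the moment, N m; "gripper_width": finger opening in mm.
Only numpy, scipy, OpenCV 4.12 (cv2) and the standard library are available. Lean on these libraries where they do the work, as an engineer would, in place of code of your own. Each camera call takes 0.05 s, during which the arm holds its last target.

TASK

Pick up the tall connector hood by the round nut on its top and hold it upright in front of the inspection camera, at lens height over the round target, showing it three sides in turn for about a second each: first the broad side with the T-shaped lever, then the narrow edge with the lug, then the broad side with the two screws. Then set it down, without dropping it, standing upright in the grey tray; leave the low hood where it is.

Things in the scene. Friction and masses are not known exactly. Their poses are not given: they have to be found in the camera images.
- hood_centre (a point): Tall aluminium hood, loose, upright: 54 x 38 mm foot, 104 mm tall in all. Point: its centre, 52 mm above its foot. Its top 40 mm is a round upright nut, 26 mm across: the grip (any yaw), middle 32 mm above the point; box below 50 x 34 mm. z up; +x: narrow edge with lug (dark bar sticking out 8 mm); +y: broad side with dark inverted-T lever (out 4.5 mm); -y: broad side with two screw heads; -x plain.
- lens (a point): Middle of the lens glass of the fixed inspection camera (grey box on a post, base 12 mm thick), 140 mm above the bench, in a black ring 58 mm across. +x points level out of the lens, the way it looks; z up. The hood's centre belongs on the lens axis 90 mm out (x = 0.09, y = z = 0 here), straight above the round white target with a black cross on the base.
- tray_in (a point): Middle of the inner floor of the fixed open grey tray: inside 140 (x) by 190 (y) mm, walls 5 mm thick, rim 25 mm and floor 5 mm above the bench. z up.
- low_hood_centre (a point): Bystander to leave alone: low connector hood, loose, same aluminium and footprint but only 46 mm tall, its round nut sticking out level from one narrow edge (+x), to 49 mm from its middle. Point: its centre, 23 mm above its foot. In the same row stands a solder reel 60 mm across, 48 mm tall.
Not all that is in view belongs to the job. What is shaped like the part that bears hood_centre but blue is not meant.

How it is judged:
By the outcome, as a careful person would: the job done as asked, in the order asked, and still so for the second after the job is handed in, with the robot touching nothing.
It also fails if it takes over 48 s, if anything falls off the work surface, if the arm or the gripper's body presses on something with over 40 N, if the wrist force passes 120 N, or if a joint passes its speed limit or range.

## Working session

There is one attempt and no reset: what is moved stays moved. The work goes in short steps, Python scripts to look and compute and a tool call to move; the robot and the scene stay as the last step left them, time stands still between calls to the robot, and variables do not carry over. Pictures are saved under pics/ and viewed, and the job is handed in when it is done.

Besides the shell and the picture viewer there is one more tool, called after "Request:" in YAML: its name, and indented under it one key for each argument. apply_moves: Moves the arm, as the interface text tells. Its arguments: {"type":"object","properties":{"deltas":{"type":"array","items":{"type":"object","properties":{"x":{"type":"number"},"y":{"type":"number"},"z":{"type":"number"},"rx":{"type":"number"},"ry":{"type":"number"},"rz":{"type":"number"}}}},"gripper":{"type":"number"},"grip_force":{"type":"number"}},"required":["deltas"]}

```bash
mkdir -p pics
cat > h.py <<'E'
import numpy as np, cv2
from station import robot
def f(p): return 240/np.tan(np.radians(p["vertical_fov"])/2)
def px2w(p,u,v,z=None,d=None):
    # z: world height plane ; d: depth
    F=f(p); r=np.array([(u-p["cx"])/F,(v-p["cy"])/F,1.0]); R=np.array(p["R"]);t=np.array(p["t"])
    if d is not None: return R.T@(r*d-t)
    C=-R.T@t; w=R.T@r; return C+w*(z-C[2])/w[2]
def w2px(p,X):
    c=np.array(p["R"])@np.array(X)+np.array(p["t"]); F=f(p); return c[0]/c[2]*F+p["cx"],c[1]/c[2]*F+p["cy"],c[2]
def cloud(p):
    F=f(p); v,u=np.mgrid[0:480,0:640]; d=p["z_map"].astype(float)
    c=np.stack([(u-p["cx"])/F*d,(v-p["cy"])/F*d,d],-1)-np.array(p["t"])
    return c@np.array(p["R"])
E
cat > a.py <<'E'
from h import *
print(robot.sense())
for n in("scene","top"):
    p=robot.capture(n); cv2.imwrite(f"pics/{n}1.png",p["img"])
    C=-np.array(p["R"]).T@p["t"]; print(n,C,p["vertical_fov"],p["cx"],p["cy"])
    for l in("hood_centre","lens","tray_in","low_hood_centre"):
        for q in robot.pinpoint(p,l)[:4]:
            u,v=q["point"]; d=p["z_map"][int(v),int(u)]
            print(l,round(q["p"],2),np.round([u,v]),np.round(px2w(p,u,v,d=d)) if d>0 else None)
    np.savez(f"{n}1.npz",**{k:p[k] for k in p if k!="shot"})
E
python3 a.py
```

```text
{'time': 0.0, 'joint_positions': array([-1.23696643e+00,  4.23827423e-01,  1.63071573e+00, -8.60985788e-06,
        1.08861864e+00, -1.89990335e-02]), 'dq': array([-6.02341309e-05,  6.54916126e-04,  8.02228846e-04,  1.16463260e-03,
        6.36229191e-04,  1.23980540e-03]), 'joint_efforts': array([-8.15157109e-04, -5.57384169e+01, -2.81738305e+01, -2.61125533e-04,
        7.17571063e-03,  2.55238156e-06]), 'position': array([ 215.80815258, -585.95600671,  230.54397066]), 'ee_rot': array([-7.74273343e-04,  9.84478630e-01,  1.75502737e-01, -1.26759659e-04]), 'force': array([-0.55104846,  0.65073838, -0.0745    ]), 'torque': array([ 0.02640053,  0.00070579, -0.03520745]), 'gripper_width': 85.54926498599995}
scene [1220.80901298 -144.04243955  786.03139102] 47.952522215198634 308.54180557908205 236.82676576862136
hood_centre 0.95 [408. 195.] [391. 304.  60.]
hood_centre 0.86 [432. 225.] [496. 314.  64.]
hood_centre 0.69 [361. 326.] [664. 111.   5.]
hood_centre 0.56 [463. 258.] [599. 333.  63.]
lens 0.86 [148. 241.] [ 509. -231.  148.]
tray_in 0.72 [363. 326.] [664. 116.   5.]
low_hood_centre 0.94 [311. 244.] [477.  67.  45.]
top [ 407.17981254   41.66141088 1047.77724333] 52.236980625189915 320.66326399492885 249.81571943733678
hood_centre 0.97 [188. 227.] [582. 331.  98.]
hood_centre 0.87 [198. 279.] [480. 306.  97.]
hood_centre 0.66 [195. 331.] [380. 305. 102.]
lens 0.97 [482. 272.] [ 493. -230.  153.]
tray_in 0.91 [302. 200.] [662. 111.   6.]
low_hood_centre 0.66 [316. 298.] [448.  76.  46.]
low_hood_centre 0.43 [304. 199.] [664. 108.   3.]
```

View pics/scene1.png

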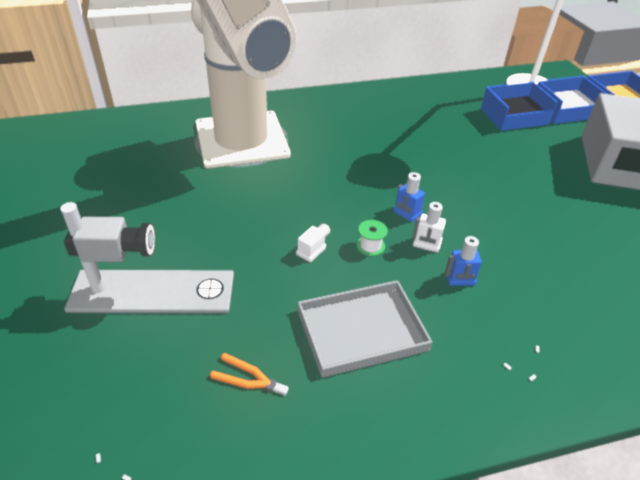

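View pics/top1.png

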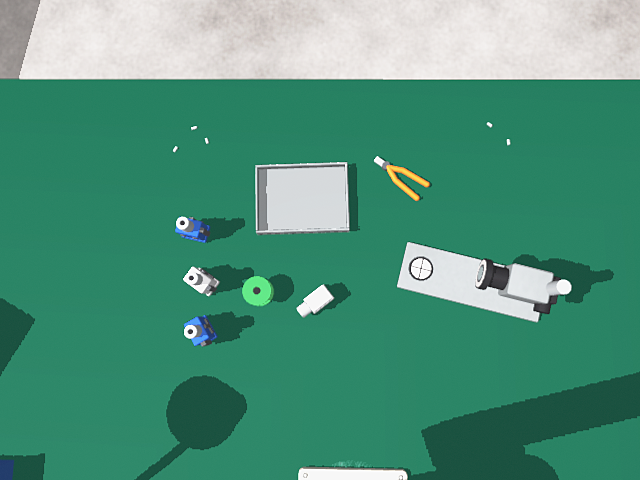

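Run:
```python
import cv2
a=cv2.imread("pics/scene1.png"); b=cv2.imread("pics/top1.png")
cv2.imwrite("pics/cropS.png",cv2.resize(a[140:320,370:530],None,fx=3.3,fy=3.3,interpolation=3))
cv2.imwrite("pics/cropT.png",cv2.resize(b[190:370,140:260],None,fx=3.3,fy=3.3,interpolation=3))
```

```text
(no output)
```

View pics/cropS.png

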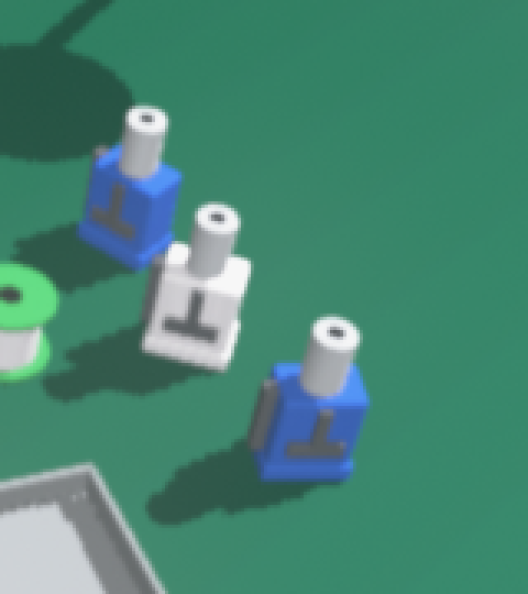

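View pics/cropT.png

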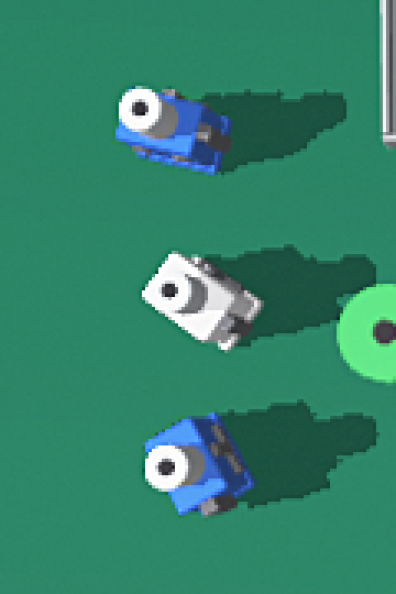

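Candidates for the target:
- Silver tall hood: scene (432,225), top (198,279).
- Blue look-alikes: scene (408,195) and (463,258).
- Low silver hood: scene (311,244).

I choose the silver tall one. The crop shows its T-lever towards the scene camera and its lug at image left.

```bash
cat > b.py <<'E'
from h import *
for n in("top","scene"):
    p=dict(np.load(f"{n}1.npz")); W=cloud(p); p["vertical_fov"]=float(p["vertical_fov"])
    hsv=cv2.cvtColor(p["img"],cv2.COLOR_BGR2HSV); white=hsv[...,1]<60
    X,Y,Z=W[...,0],W[...,1],W[...,2]
    near=(abs(X-480)<55)&(abs(Y-310)<60)&(p["z_map"]>0)
    m=near&white&(Z>97)&(Z<112); print(n,"nut top",m.sum(),W[m].mean(0), W[m].min(0),W[m].max(0))
    m=near&white&(Z>59)&(Z<69); r=cv2.minAreaRect(W[m][:,:2].astype(np.float32)); print("shoulder",m.sum(),np.median(Z[m]),r)
    m=near&(Z>12)&(Z<112); r=cv2.minAreaRect(W[m][:,:2].astype(np.float32)); print("all",m.sum(),r)
    near=(X>380)&(X<620)&(Y<-30)&(Y>-400)&(p["z_map"]>0)
    m=near&(Z>8)&(Z<17)&white; r=cv2.minAreaRect(W[m][:,:2].astype(np.float32)); print("base",m.sum(),np.median(Z[m]),r,np.round(cv2.boxPoints(r)))
    m=near&(Z>90); r=cv2.minAreaRect(W[m][:,:2].astype(np.float32)); print("cam",r,np.round(cv2.boxPoints(r)),Z[m].max())
    near=(X>560)&(X<780)&(Y<240)&(Y>0)&(p["z_map"]>0)
    m=near&(Z>2.5)&(Z<35)&white; r=cv2.minAreaRect(W[m][:,:2].astype(np.float32)); print("tray",r,np.round(cv2.boxPoints(r)))
    m=near&(Z>21)&(Z<30)&white; r=cv2.minAreaRect(W[m][:,:2].astype(np.float32)); print("rim",r,np.round(cv2.boxPoints(r)))
    near=(X>400)&(X<500)&(Y<110)&(Y>20)&(p["z_map"]>0)&(Z>10); r=cv2.minAreaRect(W[near][:,:2].astype(np.float32)); print("low",r,np.round(cv2.boxPoints(r)))
a=cv2.imread("pics/top1.png"); b=cv2.imread("pics/scene1.png")
cv2.imwrite("pics/camc.png",np.vstack([cv2.resize(a[230:330,390:590],None,fx=3,fy=3,interpolation=3),cv2.resize(b[200:300,60:260],None,fx=3,fy=3,interpolation=3)]))
E
python3 b.py
```

```text
top nut top 142 [482.17304595 317.70789016 102.55536734] [469.30221367 305.93820947  97.6402976 ] [494.56711185 330.27892312 106.38781976]
shoulder 232 63.0746270841974 ((481.5747985839844, 313.4820861816406), (57.15187454223633, 38.29304122924805), 57.290897369384766)
all 587 ((480.3022155761719, 314.0403137207031), (58.24082946777344, 41.01087188720703), 54.384464263916016)
base 4561 11.748464100847102 ((489.172607421875, -249.25732421875), (299.6081848144531, 99.89689636230469), 76.49166107177734) [[ 406. -383.]
 [ 503. -407.]
 [ 573. -115.]
 [ 476.  -92.]]
cam ((472.6720275878906, -294.2298583984375), (139.8765411376953, 71.58028411865234), 74.58821868896484) [[ 420. -352.]
 [ 489. -371.]
 [ 526. -236.]
 [ 457. -217.]] 214.99823085937544
tray ((665.0326538085938, 111.11442565917969), (151.01416015625, 201.60098266601562), 2.4869742393493652) [[585. 209.]
 [594.   7.]
 [745.  14.]
 [736. 215.]]
rim ((664.8140869140625, 111.82379913330078), (150.69908142089844, 199.75271606445312), 2.3116040229797363) [[585. 209.]
 [594.   9.]
 [744.  15.]
 [736. 215.]]
low ((440.9717712402344, 80.
[... 660 characters left out ...]
6. -407.]
 [ 577. -116.]
 [ 477.  -91.]]
cam ((480.3690490722656, -294.1448059082031), (139.28782653808594, 71.80796813964844), 70.44677734375) [[ 423. -348.]
 [ 491. -372.]
 [ 538. -241.]
 [ 470. -217.]] 214.51291428105378
tray ((667.6405639648438, 117.20841979980469), (153.7745361328125, 211.74655151367188), 1.9796483516693115) [[587. 220.]
 [594.   9.]
 [748.  14.]
 [741. 226.]]
rim ((667.422119140625, 112.20437622070312), (153.02603149414062, 201.44674682617188), 1.9916578531265259) [[587. 210.]
 [594.   9.]
 [747.  14.]
 [740. 216.]]
low ((446.04638671875, 81.45616149902344), (37.319236755371094, 74.71708679199219), 38.45330810546875) [[408.  99.]
 [455.  41.]
 [484.  64.]
 [437. 122.]]
```

View pics/camc.png

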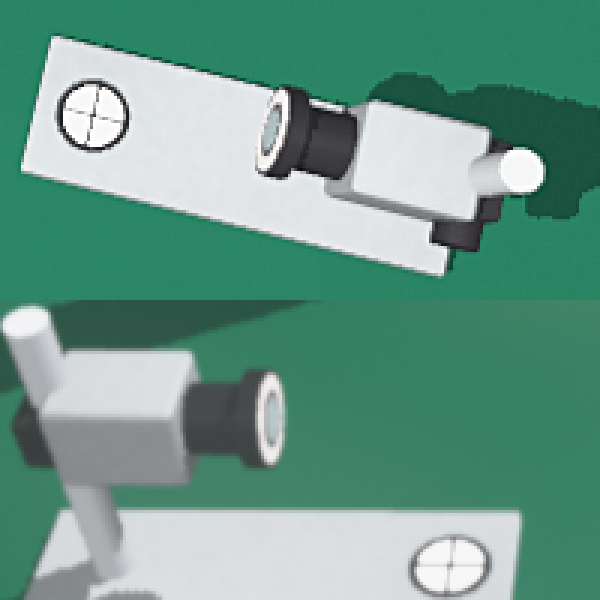

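```bash
cat >> h.py <<'E'
from scipy.spatial.transform import Rotation as Ro
def pose():
    s=robot.sense(); q=s["ee_rot"]; return np.array(s["position"]),Ro.from_quat([q[1],q[2],q[3],q[0]]),s
def yawR(th): # tool down, tool y at world angle th (deg)
    t=np.radians(th); y=np.array([np.cos(t),np.sin(t),0]); z=np.array([0,0,-1.]); return Ro.from_matrix(np.column_stack([np.cross(y,z),y,z]))
def theta(R): y=R.as_matrix()[:,1]; return np.degrees(np.arctan2(y[1],y[0]))
def plan(P,th,n,start=None):
    p,R,_=pose() if start is None else (*start,0); p=p.copy()
    T=yawR(th); 
    P=np.array(P,float); rows=[]
    # tilt-fixing kept: total rotvec in tool, split
    for i in range(n):
        k=n-i
        d=R.inv().apply((P-p)/k); rv=np.degrees((R.inv()*T).as_rotvec())/k
        d=np.round(d,1); rv=np.round(rv,2)
        rows.append(dict(x=d[0],y=d[1],z=d[2],rx=rv[0],ry=rv[1],rz=rv[2]))
        p=p+R.apply(d); R=R*Ro.from_rotvec(np.radians(rv))
    for i in range(0,n,8):
        print("["+",".join("{"+",".join(f'"{k}":{float(v):g}' for k,v in r.items() if v)+"}" for r in rows[i:i+8])+"]")
    return p,R
E
cat > c.py <<'E'
from h import *
p0,R0,s=pose(); print(p0,theta(R0))
w=robot.capture("wrist"); cv2.imwrite("pics/wrist1.png",w["img"]); Rw=np.array(w["R"]); C=-Rw.T@w["t"]
print("cam in tool",R0.inv().apply(C-p0), "axes in tool\n",np.round(R0.inv().as_matrix()@Rw.T,3),w["vertical_fov"])
for n in("top","scene"):
    p=dict(np.load(f"{n}1.npz")); p["vertical_fov"]=float(p["vertical_fov"])
    g=cv2.cvtColor(p["img"],cv2.COLOR_BGR2GRAY)
    g3=(cv2.cvtColor(p["img"],cv2.COLOR_BGR2HSV)[...,1]<60)&(g<120)
    c=(421,268) if n=="top" else (210,289)
    m=np.zeros_like(g);m[c[1]-16:c[1]+17,c[0]-18:c[0]+19]=255
    ys,xs=np.nonzero((g<110)&(m>0)); W=np.array([px2w(p,u,v,z=12) for u,v in zip(xs,ys)])
    (cc,rad)=cv2.minEnclosingCircle(W[:,:2].astype(np.float32)); print(n,"target",cc,rad,len(xs))
    # ring: white ring/ black ring cloud near lens
    X=cloud(p)
    hsv=cv2.cvtColor(p["img"],cv2.COLOR_BGR2HSV)
    sel=(abs(X[...,0]-497)<45)&(X[...,1]>-262)&(X[...,1]<-190)&(X[...,2]>100)&(p["z_map"]>0)
    wh=sel&(g>170); print("ring white",wh.sum(),X[wh].mean(0),X[wh].min(0),X[wh].max(0))
    u=np.nonzero(wh); hull=np.array([u[1],u[0]]).T.astype(np.float32); print(cv2.fitEllipse(cv2.convexHull(hull)))
    e=cv2.fitEllipse(cv2.convexHull(hull)); print("lens@140",px2w(p,*e[0],z=140))
E
python3 c.py
```

```text
[ 215.97089096 -586.45686622  231.31168101] -69.78497096568971
cam in tool [  68.1251044     0.16710536 -142.38115793] axes in tool
 [[-0.001 -0.962 -0.274]
 [ 1.    -0.001  0.   ]
 [-0.    -0.274  0.962]] 63.178037474318536
top target (524.0061645507812, -134.52590942382812) 37.3055305480957 111
ring white 154 [ 493.77541002 -229.6115085   142.10769074] [ 469.30486435 -260.19273044  112.79992629] [ 517.33698321 -223.70298674  168.0915824 ]
((485.7684326171875, 270.50640869140625), (17.581693649291992, 34.01628494262695), 28.17745590209961)
lens@140 [ 498.18790027 -240.06860268  140.        ]
scene target (516.9859008789062, -142.5277862548828) 23.802953720092773 8
ring white 195 [ 496.98566951 -229.40187275  141.19826416] [ 467.50941    -235.4836984   110.65957301] [ 521.67568305 -223.07439288  166.30563983]
((149.8302459716797, 239.0924835205078), (8.619794845581055, 29.606544494628906), 0.4581816494464874)
lens@140 [ 496.00842086 -229.58273352  140.        ]
```

View pics/wrist1.png

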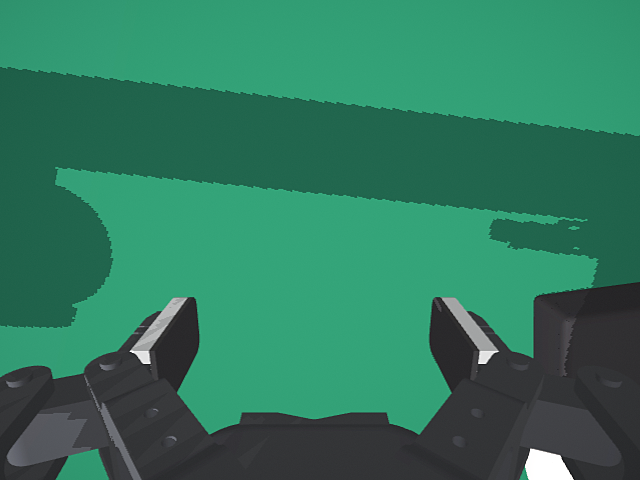

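Run:
```python
from h import *
for n,c in(("top",(421,268.3)),("scene",(210,288.7))):
    p=dict(np.load(f"{n}1.npz")); p["vertical_fov"]=float(p["vertical_fov"]); print(px2w(p,*c,z=12))
s=plan([330,-430,310],-60,5); plan([560,-97,310],-45,11,s)
```

```text
[ 514.13891704 -144.02409974   12.        ]
[ 517.9151099  -141.72159404   12.        ]
[{"x":32.2,"y":-21.5,"z":-15.7,"rz":-1.96},{"x":32.9,"y":-20.4,"z":-15.7,"rz":-1.96},{"x":33.6,"y":-19.2,"z":-15.8,"rz":-1.95},{"x":34.3,"y":-18.1,"z":-15.7,"rz":-1.96},{"x":34.8,"y":-16.9,"z":-15.8,"rz":-1.95}]
[{"x":33.2,"y":-15.8,"rz":-1.36},{"x":33.6,"y":-15,"rz":-1.36},{"x":34,"y":-14.2,"rz":-1.36},{"x":34.3,"y":-13.3,"rz":-1.37},{"x":34.6,"y":-12.5,"rz":-1.36},{"x":34.9,"y":-11.7,"rz":-1.37},{"x":35.1,"y":-10.9,"rz":-1.36},{"x":35.4,"y":-10,"rz":-1.37}]
[{"x":35.6,"y":-9.2,"rz":-1.36},{"x":35.9,"y":-8.3,"rz":-1.37},{"x":36,"y":-7.5,"rz":-1.36}]
```

Request:
apply_moves:
  deltas:
    - {"x": 32.2,"y": -21.5,"z": -16,"rz": -2}
    - {"x": 33,"y": -20.5,"z": -16,"rz": -2}
    - {"x": 33.5,"y": -19,"z": -16,"rz": -2}
    - {"x": 34.3,"y": -18,"z": -16,"rz": -2}
    - {"x": 34.8,"y": -17,"z": -16,"rz": -2}

```text
validation failed for argument at $.de...
```

Request:
apply_moves:
  deltas:
    - {"x": 33.2,"y": -16,"rz": -1.4}
    - {"x": 33.6,"y": -15,"rz": -1.4}
    - {"x": 34,"y": -14,"rz": -1.4}
    - {"x": 34.3,"y": -13.3,"rz": -1.4}
    - {"x": 34.6,"y": -12.5,"rz": -1.4}
    - {"x": 34.9,"y": -11.7,"rz": -1.4}
    - {"x": 35,"y": -10.9,"rz": -1.4}
    - {"x": 35.4,"y": -10,"rz": -1.4}

```text
validation failed for argument at $.de...
```

Request:
apply_moves:
  deltas:
    - {"x": 35.6,"y": -9,"rz": -1.4}
    - {"x": 35.9,"y": -8,"rz": -1.4}
    - {"x": 36,"y": -7.5,"rz": -1.4}
    - {}

```text
validation failed for argument at $.de...
```

Run:
```python
from h import *
p0,R,s=pose(); print(s["time"],p0,theta(R),s["joint_positions"],s["dq"].max())
w=robot.capture("wrist"); cv2.imwrite("pics/wrist2.png",w["img"])
np.savez("wrist2.npz",**{k:w[k] for k in w if k!="shot"})
for l in("lens",): 
    for q in robot.pinpoint(w,l): print(q)
print(w2px(w,[516,-143,12]),w2px(w,[496,-230,140]))
```

```text
0.55 [ 215.96847114 -586.49597007  231.33490168] -69.78461045608945 [-1.23699439e+00  4.23087244e-01  1.62988001e+00 -3.85597956e-05
  1.08860220e+00 -1.90052923e-02] 0.0017384707477281363
(np.float64(-180.55558353948618), np.float64(-478.39482920489377), np.float64(247.20492418786722)) (np.float64(-362.5388362842488), np.float64(-814.2098961504953), np.float64(137.52096623323558))
```

View pics/wrist2.png

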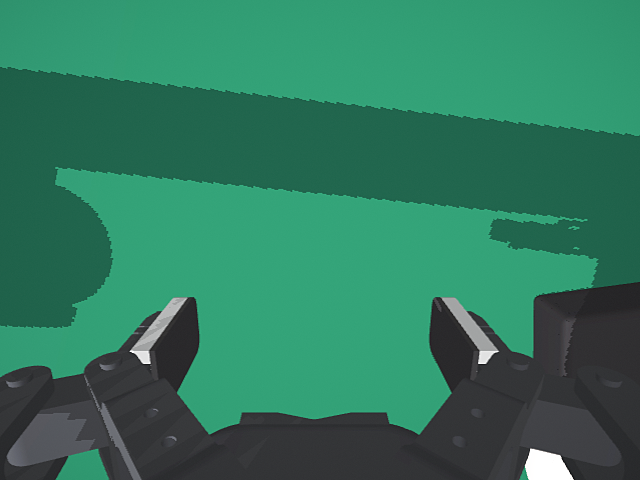

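The moves were refused, probably because every row needs all six keys.

Request:
apply_moves:
  deltas:
    - {"x": 32.2,"y": -21.5,"z": -16,"rx": 0,"ry": 0,"rz": -2}
    - {"x": 33,"y": -20.5,"z": -16,"rx": 0,"ry": 0,"rz": -2}
    - {"x": 33.5,"y": -19,"z": -16,"rx": 0,"ry": 0,"rz": -2}
    - {"x": 34.3,"y": -18,"z": -16,"rx": 0,"ry": 0,"rz": -2}
    - {"x": 34.8,"y": -17,"z": -16,"rx": 0,"ry": 0,"rz": -2}

```text
time: 1.07
position: [329.8, -429.2, 311.7]
ee_rot: [0.0, 0.965, 0.261, 0.0]
force: [1.3, -0.4, 0.5]
gripper_width: 85.5
```

Request:
apply_moves:
  deltas:
    - {"x": 33.2,"y": -16,"z": 0,"rx": 0,"ry": 0,"rz": -1.4}
    - {"x": 33.6,"y": -15,"z": 0,"rx": 0,"ry": 0,"rz": -1.4}
    - {"x": 34,"y": -14,"z": 0,"rx": 0,"ry": 0,"rz": -1.4}
    - {"x": 34.3,"y": -13.3,"z": 0,"rx": 0,"ry": 0,"rz": -1.4}
    - {"x": 34.6,"y": -12.5,"z": 0,"rx": 0,"ry": 0,"rz": -1.4}
    - {"x": 34.9,"y": -11.7,"z": 0,"rx": 0,"ry": 0,"rz": -1.4}
    - {"x": 35,"y": -10.9,"z": 0,"rx": 0,"ry": 0,"rz": -1.4}
    - {"x": 35.4,"y": -10,"z": 0,"rx": 0,"ry": 0,"rz": -1.4}

```text
time: 1.73
position: [495.7, -185.9, 311.2]
ee_rot: [0.0, 0.935, 0.354, 0.0]
force: [0.5, -0.8, -0.0]
gripper_width: 85.5
```

Request:
apply_moves:
  deltas:
    - {"x": 35.6,"y": -9,"z": 0,"rx": 0,"ry": 0,"rz": -1.4}
    - {"x": 35.9,"y": -8,"z": 0,"rx": 0,"ry": 0,"rz": -1.4}
    - {"x": 36,"y": -7.5,"z": 0,"rx": 0,"ry": 0,"rz": -1.4}
    - {"x": 0,"y": 0,"z": 0,"rx": 0,"ry": 0,"rz": 0}

```text
time: 2.07
position: [560.1, -91.9, 311.1]
ee_rot: [-0.0, 0.921, 0.39, 0.001]
force: [0.3, -0.7, 0.3]
gripper_width: 85.5
```

Run:
```python
from h import *
p0,R,s=pose(); print(s["time"],p0,theta(R),s["joint_positions"],s["dq"].max())
w=robot.capture("wrist"); cv2.imwrite("pics/wrist3.png",w["img"])
np.savez("wrist3.npz",**{k:w[k] for k in w if k!="shot"})
for l in("lens",): 
    for q in robot.pinpoint(w,l): print(q)
print(w2px(w,[516,-143,12]),w2px(w,[496,-230,140]))
```

```text
2.0667 [560.0955731  -91.90939406 311.08426852] -44.07734515283968 [-0.18463302  0.25407591  1.68139053  0.00205798  1.20433463  0.58392553] 0.04264183631365022
{'point': [369.1, 364.0], 'p': 0.81}
(np.float64(317.4698332258746), np.float64(242.80815265079167), np.float64(461.7790951433402)) (np.float64(368.77515828000526), np.float64(362.8028802027921), np.float64(359.4047095833487))
```

View pics/wrist3.png

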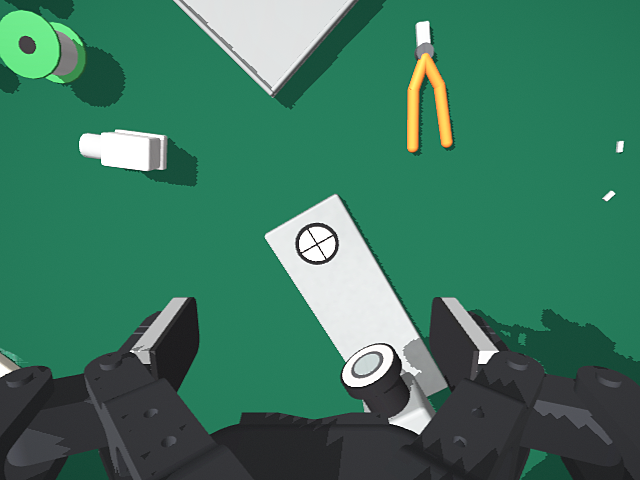

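The wrist view confirms the target at (317,243), against a prediction of (317.5,243), and the lens at (369,364), against (369,363). So the target is at (516,-143) and the lens at (496,-230).

```bash
sed -i 's/ for k,v in r.items() if v)/ for k,v in r.items())/' h.py
python3 - <<'E'
from h import *
plan([500,332,230],-44,12)
w=dict(np.load("wrist3.npz")); w["vertical_fov"]=float(w["vertical_fov"])
# base edges at z=12
g=cv2.cvtColor(w["img"],cv2.COLOR_BGR2HSV); m=((g[...,1]<60)&(g[...,2]>150)).astype(np.uint8)
# left edge rows 245..340, right edge 210..330
L=[];Rr=[]
for v in range(250,330):
    xs=np.nonzero(m[v,240:430])[0]+240
    if len(xs): L.append(px2w(w,xs[0]-.5,v,z=12)[:2]); Rr.append(px2w(w,xs[-1]+.5,v,z=12)[:2])
for A in(L,Rr):
    A=np.array(A,np.float32); l=cv2.fitLine(A,cv2.DIST_HUBER,0,.01,.01).ravel(); print(np.degrees(np.arctan2(l[1],l[0])),l)
E
```

```text
[{"x":22.2,"y":-28.3,"z":6.7,"rx":-0,"ry":0,"rz":-0.02},{"x":22.2,"y":-28.3,"z":6.7,"rx":-0,"ry":0,"rz":-0.02},{"x":22.2,"y":-28.3,"z":6.7,"rx":-0,"ry":0,"rz":-0.02},{"x":22.2,"y":-28.2,"z":6.7,"rx":-0,"ry":0,"rz":-0.02},{"x":22.2,"y":-28.2,"z":6.7,"rx":-0,"ry":0,"rz":-0.02},{"x":22.2,"y":-28.2,"z":6.7,"rx":-0,"ry":0,"rz":-0.02},{"x":22.2,"y":-28.2,"z":6.7,"rx":-0,"ry":0,"rz":-0.02},{"x":22.2,"y":-28.2,"z":6.8,"rx":-0,"ry":0,"rz":-0.02}]
[{"x":22.3,"y":-28.2,"z":6.7,"rx":-0,"ry":0.01,"rz":-0.02},{"x":22.3,"y":-28.2,"z":6.8,"rx":-0,"ry":0,"rz":-0.02},{"x":22.3,"y":-28.2,"z":6.7,"rx":-0.01,"ry":0.01,"rz":-0.01},{"x":22.2,"y":-28.3,"z":6.8,"rx":-0,"ry":0,"rz":-0.02}]
76.35408 [ 2.3592097e-01  9.7177225e-01  4.5734058e+02 -1.7013792e+02]
76.36969 [ 2.3565625e-01  9.7183645e-01  5.3968469e+02 -2.5007881e+02]
```

L = 76.4° from both base edges.

Request:
apply_moves:
  deltas:
    - {"x": 22.2,"y": -28.2,"z": 6.7,"rx": 0,"ry": 0,"rz": 0}
    - {"x": 22.2,"y": -28.2,"z": 6.7,"rx": 0,"ry": 0,"rz": 0}
    - {"x": 22.2,"y": -28.2,"z": 6.7,"rx": 0,"ry": 0,"rz": 0}
    - {"x": 22.2,"y": -28.2,"z": 6.7,"rx": 0,"ry": 0,"rz": 0}
    - {"x": 22.2,"y": -28.2,"z": 6.7,"rx": 0,"ry": 0,"rz": 0}
    - {"x": 22.2,"y": -28.2,"z": 6.7,"rx": 0,"ry": 0,"rz": 0}
    - {"x": 22.2,"y": -28.2,"z": 6.7,"rx": 0,"ry": 0,"rz": 0}
    - {"x": 22.2,"y": -28.2,"z": 6.7,"rx": 0,"ry": 0,"rz": 0}

```text
time: 2.83
position: [519.7, 188.3, 257.3]
ee_rot: [0.0, 0.922, 0.387, 0.0]
force: [0.8, -1.3, -0.2]
gripper_width: 85.2
```

Request:
apply_moves:
  deltas:
    - {"x": 22.2,"y": -28.2,"z": 6.7,"rx": 0,"ry": 0,"rz": 0}
    - {"x": 22.2,"y": -28.2,"z": 6.7,"rx": 0,"ry": 0,"rz": 0}
    - {"x": 22.2,"y": -28.2,"z": 6.7,"rx": 0,"ry": 0,"rz": 0}
    - {"x": 22.2,"y": -28.2,"z": 6.7,"rx": 0,"ry": 0,"rz": 0}
    - {"x": 0,"y": 0,"z": 0,"rx": 0,"ry": 0,"rz": 0}

```text
time: 3.25
position: [500.7, 334.1, 229.4]
ee_rot: [-0.001, 0.921, 0.389, -0.0]
force: [0.4, -0.6, 0.4]
gripper_width: 85.5
```

```bash
cat > d.py <<'E'
from h import *
p0,R,s=pose(); print(s["time"],p0,theta(R),s["joint_positions"],s["dq"].max())
w=robot.capture("wrist"); cv2.imwrite("pics/wrist4.png",w["img"])
np.savez("wrist4.npz",**{k:w[k] for k in w if k!="shot"})
for q in robot.pinpoint(w,"hood_centre"): print(q)
print(w2px(w,[484,317,104]),w2px(w,[484,317,52]))
hsv=cv2.cvtColor(w["img"],cv2.COLOR_BGR2HSV); W=cloud(w); X,Y,Z=W[...,0],W[...,1],W[...,2]
near=(abs(X-483)<55)&(abs(Y-315)<60)&(w["z_map"]>0)
wh=near&(hsv[...,1]<60)
m=near&(Z>99)&(Z<109); print("nut",m.sum(),W[m].mean(0),cv2.minEnclosingCircle(W[m][:,:2].astype(np.float32)))
m=wh&(Z>60)&(Z<68)&(hsv[...,2]>150); r=cv2.minAreaRect(W[m][:,:2].astype(np.float32)); print("shoulder",m.sum(),np.median(Z[m]),r)
m=near&(Z>3)&(Z<109); r=cv2.minAreaRect(W[m][:,:2].astype(np.float32)); print("all",r)
E
python3 d.py
```

```text
3.25 [500.70633409 334.12930134 229.4172573 ] -44.27248610056132 [5.68003512e-01 3.91739385e-01 1.68406186e+00 1.54934903e-03
 1.06591337e+00 1.33995478e+00] 0.03810608519843268
{'point': [387.6, 124.2], 'p': 0.86}
{'point': [312.2, 236.4], 'p': 0.85}
{'point': [229.9, 313.1], 'p': 0.82}
(np.float64(314.766376600463), np.float64(255.2178204276932), np.float64(282.8271014427245)) (np.float64(314.70594356018364), np.float64(235.36350445435883), np.float64(332.8317380741154))
nut 945 [482.44218973 319.41432742 103.66059126] ((481.8290710449219, 318.9408264160156), 12.934220314025879)
shoulder 1161 63.52990412669644 ((480.9225158691406, 314.5289306640625), (57.893768310546875, 37.42290496826172), 55.33671188354492)
all ((480.5487976074219, 315.9114074707031), (60.04426956176758, 41.372161865234375), 55.171730041503906)
```

View pics/wrist4.png

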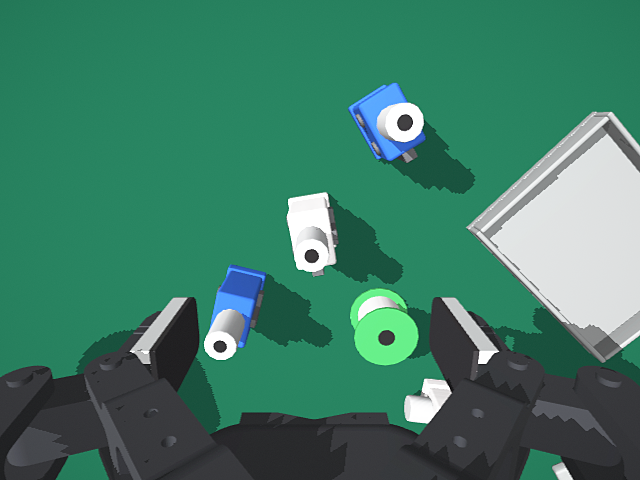

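Run:
```python
from h import *
w=dict(np.load("wrist4.npz")); w["vertical_fov"]=float(w["vertical_fov"])
for ang in(54,55,56,57,58,59):
    pass
im=w["img"].copy(); 
c=cv2.resize(im[180:290,270:350],None,fx=5,fy=5,interpolation=cv2.INTER_CUBIC)
for ang,col in((54,(0,0,255)),(58,(255,0,0))):
    t=np.radians(ang+180); ex=np.array([np.cos(t),np.sin(t)]); ey=np.array([-ex[1],ex[0]]); o=np.array([482.2,319.2])
    P=[o+a*25*ex+b*17*ey for a,b in((1,1),(1,-1),(-1,-1),(-1,1))]
    q=np.array([w2px(w,[*x,64])[:2] for x in P]); q=((q-[270,180]+.5)*5).astype(int); cv2.polylines(c,[q],True,col,1)
    P=[o+a*27*ex+b*19*ey for a,b in((1,1),(1,-1),(-1,-1),(-1,1))]
    q=np.array([w2px(w,[*x,0])[:2] for x in P]); q=((q-[270,180]+.5)*5).astype(int); cv2.polylines(c,[q],True,col,1)
cv2.imwrite("pics/yaw.png",c)
s=plan([482.2,319.2,180],-44,2); plan([482.2,319.2,68],-44,6,s)
```

```text
[{"x":-10.6,"y":-3,"z":25,"rx":0,"ry":0.03,"rz":-0.16},{"x":-10.7,"y":-3,"z":25.1,"rx":0.01,"ry":0.04,"rz":-0.17}]
[{"x":-0,"y":0,"z":18.7,"rx":-0,"ry":-0,"rz":0},{"x":-0,"y":0,"z":18.7,"rx":-0,"ry":-0,"rz":0},{"x":-0,"y":0,"z":18.6,"rx":-0,"ry":-0,"rz":0},{"x":-0,"y":0,"z":18.7,"rx":-0,"ry":-0,"rz":0},{"x":-0,"y":0,"z":18.6,"rx":-0,"ry":-0,"rz":0},{"x":-0,"y":0,"z":18.7,"rx":-0,"ry":-0,"rz":0}]
```

View pics/yaw.png

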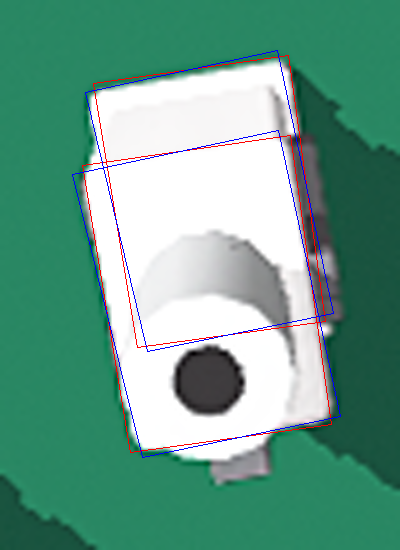

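The edges match the 54° overlay, so the hood's +x yaw is about -125.5°. Approaching.

Request:
apply_moves:
  deltas:
    - {"x": -10.6,"y": -3,"z": 25,"rx": 0,"ry": 0,"rz": 0}
    - {"x": -10.7,"y": -3,"z": 25,"rx": 0,"ry": 0,"rz": 0}
    - {"x": 0,"y": 0,"z": 19,"rx": 0,"ry": 0,"rz": 0}
    - {"x": 0,"y": 0,"z": 19,"rx": 0,"ry": 0,"rz": 0}
    - {"x": 0,"y": 0,"z": 19,"rx": 0,"ry": 0,"rz": 0}
    - {"x": 0,"y": 0,"z": 19,"rx": 0,"ry": 0,"rz": 0}
    - {"x": 0,"y": 0,"z": 18,"rx": 0,"ry": 0,"rz": 0}
    - {"x": 0,"y": 0,"z": 17,"rx": 0,"ry": 0,"rz": 0}

```text
time: 4.02
position: [483.1, 317.2, 69.1]
ee_rot: [0.0, 0.922, 0.386, -0.0]
force: [-0.7, 0.5, -1.0]
gripper_width: 85.4
```

Request:
apply_moves:
  deltas:
    - {"x": 0,"y": 0,"z": 0,"rx": 0,"ry": 0,"rz": 0}

```text
time: 4.1
position: [481.4, 316.3, 67.1]
ee_rot: [0.001, 0.922, 0.386, -0.002]
force: [0.4, -0.3, -0.8]
gripper_width: 85.2
```

Run:
```python
from h import *
p0,R,s=pose(); print(s["time"],p0,theta(R),s["force"],s["gripper_width"])
w=robot.capture("wrist"); t=robot.capture("top")
cv2.imwrite("pics/w5.png",np.hstack([w["img"],cv2.resize(t["img"][190:370,110:350],(640,480))])[::1,::1]); 
im=cv2.imread("pics/w5.png"); cv2.imwrite("pics/w5.png",cv2.resize(im,(800,300)))
```

```text
4.1 [481.35961109 316.32540859  67.08043638] -44.526601741102546 [ 0.44519409 -0.2677424  -0.82206589] 85.22330415664995
```

View pics/w5.png

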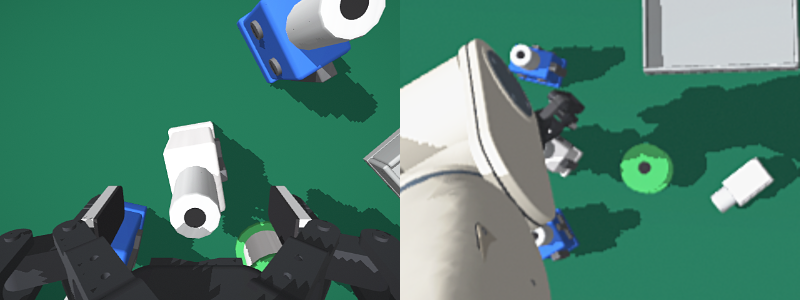

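The wrist view shows the nut centred between the open fingers with all neighbours clear. I'll make a small correction, then close.

Request:
apply_moves:
  deltas:
    - {"x": 2.6,"y": -1.5,"z": -1,"rx": 0,"ry": 0,"rz": 0}
    - {"x": 0,"y": 0,"z": 0,"rx": 0,"ry": 0,"rz": 0}

```text
time: 4.37
position: [484.6, 322.9, 72.2]
ee_rot: [-0.0, 0.922, 0.387, 0.002]
force: [-0.2, -0.4, -0.1]
gripper_width: 85.4
```

Request:
apply_moves:
  deltas:
    - {"x": 0,"y": 0,"z": 0,"rx": 0,"ry": 0,"rz": 0}
    - {"x": 0,"y": 0,"z": 0,"rx": 0,"ry": 0,"rz": 0}
    - {"x": 0,"y": 0,"z": 0,"rx": 0,"ry": 0,"rz": 0}
    - {"x": 0,"y": 0,"z": 0,"rx": 0,"ry": 0,"rz": 0}
    - {"x": 0,"y": 0,"z": 0,"rx": 0,"ry": 0,"rz": 0}
    - {"x": 0,"y": 0,"z": 0,"rx": 0,"ry": 0,"rz": 0}
    - {"x": 0,"y": 0,"z": 0,"rx": 0,"ry": 0,"rz": 0}
    - {"x": 0,"y": 0,"z": 0,"rx": 0,"ry": 0,"rz": 0}
  gripper: 10
  grip_force: 70

```text
time: 5.03
position: [483.2, 322.5, 70.7]
ee_rot: [-0.0, 0.922, 0.388, 0.0]
force: [-0.1, -0.3, 2.9]
gripper_width: 24.4
```

Request:
apply_moves:
  deltas:
    - {"x": 0,"y": 0,"z": -4,"rx": 0,"ry": 0,"rz": 0}
    - {"x": 0,"y": 0,"z": -8,"rx": 0,"ry": 0,"rz": 0}
    - {"x": 0,"y": 0,"z": -14,"rx": 0,"ry": 0,"rz": 0}
    - {"x": 0,"y": 0,"z": -20,"rx": 0,"ry": 0,"rz": 0}
    - {"x": 0,"y": 0,"z": -10,"rx": 0,"ry": 0,"rz": 0}
    - {"x": 0,"y": 0,"z": 0,"rx": 0,"ry": 0,"rz": 0}

```text
time: 5.53
position: [484.7, 323.3, 129.1]
ee_rot: [-0.0, 0.922, 0.388, 0.002]
force: [0.2, 1.2, -2.1]
gripper_width: 24.5
```

Run:
```python
from h import *
p0,R,s=pose(); print(s["time"],p0,theta(R),s["force"],s["gripper_width"])
w=robot.capture("wrist"); t=robot.capture("scene")
im=np.hstack([w["img"],cv2.resize(t["img"][130:280,360:560],(640,480),interpolation=3)]); cv2.imwrite("pics/w6.png",cv2.resize(im,(800,300)))
p0,R,s=pose(); print(s["time"],p0,theta(R),s["force"],s["gripper_width"])
```

```text
5.5333 [484.66637598 323.29991514 129.13204069] -44.389554033206004 [ 0.24952558  1.24954227 -2.10173399] 24.531240147170926
5.6333 [483.24856597 322.42591008 126.72597937] -44.38566186314886 [ 0.47043426  1.38453565 -1.77280105] 24.19511789768889
```

View pics/w6.png

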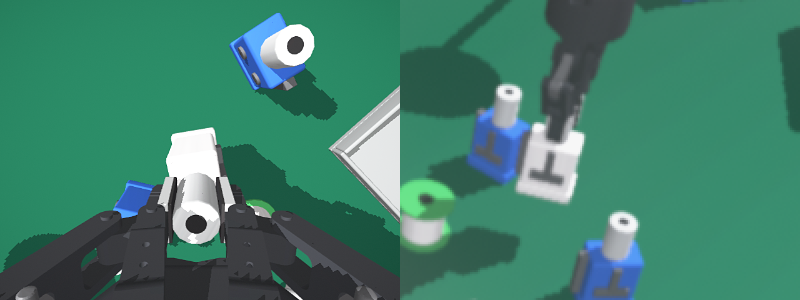

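Lifted cleanly, with the T-lever side still towards the scene camera. Planning the transit now.

Run:
```python
from h import *
p0,R,s=pose(); print(s["time"],p0,theta(R),s["force"],s["gripper_width"])
w=robot.capture("wrist"); W=cloud(w); T=R.inv().apply(W.reshape(-1,3)-p0).reshape(W.shape)
hsv=cv2.cvtColor(w["img"],cv2.COLOR_BGR2HSV)
g=np.zeros((480,640),bool); g[290:400,260:370]=1
m=g&(hsv[...,1]<60)&(hsv[...,2]>170)&(w["z_map"]>0)&(T[...,2]<-28)
print(m.sum(),np.median(T[m][:,2]),cv2.minEnclosingCircle(T[m][:,:2].astype(np.float32)),T[m].mean(0))
# shoulder
m=(abs(T[...,0])<45)&(abs(T[...,1])<45)&(hsv[...,1]<60)&(hsv[...,2]>170)&(T[...,2]>1)&(T[...,2]<14)
print("shoulder z",m.sum(),np.median(T[m][:,2]),cv2.minAreaRect(T[m][:,:2].astype(np.float32)))
S=plan([485,300,200],-46,3)
S=plan([518.8,-144.2,215],-112.5,16,S)
plan([518.8,-144.2,158.7],-112.5,4,S)
```

```text
5.6333 [483.24856597 322.42591008 126.72597937] -44.38566186314886 [ 0.47043426  1.38453565 -1.77280105] 24.19511789768889
4019 -33.22784256441484 ((0.8297972679138184, -0.2582172155380249), 19.65349769592285) [ -0.86752645  -0.49248794 -33.17439628]
shoulder z 3494 6.9010070612820265 ((9.773466110229492, -0.2665252685546875), (38.501312255859375, 23.892093658447266), 80.66645812988281)
[{"x":-4.8,"y":5.7,"z":-24.6,"rx":-0,"ry":0.01,"rz":0.54},{"x":-4.7,"y":5.7,"z":-24.7,"rx":-0,"ry":0.01,"rz":0.54},{"x":-4.7,"y":5.8,"z":-24.6,"rx":-0.01,"ry":0.01,"rz":0.53}]
[{"x":-17.8,"y":21.4,"z":-0.9,"rx":0,"ry":0,"rz":4.16},{"x":-16.2,"y":22.7,"z":-0.9,"rx":0,"ry":0,"rz":4.16},{"x":-14.5,"y":23.8,"z":-0.9,"rx":0,"ry":0,"rz":4.16},{"x":-12.7,"y":24.8,"z":-0.9,"rx":0,"ry":0,"rz":4.16},{"x":-10.9,"y":25.6,"z":-0.9,"rx":0,"ry":0,"rz":4.16},{"x":-9,"y":26.3,"z":-1,"rx":0,"ry":0,"rz":4.15},{"x":-7.1,"y":26.9,"z":-0.9,"rx":0,"ry":0,"rz":4.16},{"x":-5.1,"y":27.4,"z":-1,"rx":0,"ry":0,"rz":4.15}]
[{"x":-3.1,"y":27.7,"z":-0.9,"rx":0,"ry":0,"rz":4.16},{"x":-1.1,"y":27.8,"z":-1,"rx":0,"ry":0,"rz":4.15},{"x":1,"y":27.8,"z":-0.9,"rx":0,"ry":-0,"rz":4.16},{"x":3,"y":27.7,"z":-1,"rx":0,"ry":-0,"rz":4.15},{"x":4.9,"y":27.4,"z":-0.9,"rx":0,"ry":-0,"rz":4.16},{"x":6.9,"y":26.9,"z":-1,"rx":0,"ry":-0,"rz":4.15},{"x":8.9,"y":26.4,"z":-0.9,"rx":0,"ry":-0,"rz":4.16},{"x":10.8,"y":25.7,"z":-1,"rx":0.01,"ry":-0,"rz":4.15}]
[{"x":-0,"y":-0,"z":14.1,"rx":-0,"ry":-0,"rz":0},{"x":-0,"y":-0,"z":14.1,"rx":-0,"ry":-0,"rz":0},{"x":-0,"y":-0,"z":14.1,"rx":-0,"ry":-0,"rz":0},{"x":-0,"y":-0,"z":14,"rx":-0,"ry":-0,"rz":0}]
```

Request:
apply_moves:
  deltas:
    - {"x": -4.8,"y": 5.7,"z": -24.6,"rx": 0,"ry": 0,"rz": 0.5}
    - {"x": -4.7,"y": 5.7,"z": -24.6,"rx": 0,"ry": 0,"rz": 0.5}
    - {"x": -4.7,"y": 5.8,"z": -24.6,"rx": 0,"ry": 0,"rz": 0.6}
    - {"x": -9,"y": 11,"z": -1,"rx": 0,"ry": 0,"rz": 2}
    - {"x": -17.5,"y": 22,"z": -1,"rx": 0,"ry": 0,"rz": 4}
    - {"x": -16,"y": 22.7,"z": -1,"rx": 0,"ry": 0,"rz": 4}
    - {"x": -14.5,"y": 23.8,"z": -1,"rx": 0,"ry": 0,"rz": 4}
    - {"x": -12.7,"y": 24.8,"z": -1,"rx": 0,"ry": 0,"rz": 4}

```text
time: 6.35
position: [491.2, 172.8, 203.7]
ee_rot: [0.0, 0.975, 0.223, -0.001]
force: [0.5, 0.6, -1.8]
gripper_width: 24.3
```

Request:
apply_moves:
  deltas:
    - {"x": -10.9,"y": 25.6,"z": -1,"rx": 0,"ry": 0,"rz": 4.2}
    - {"x": -9,"y": 26.3,"z": -1,"rx": 0,"ry": 0,"rz": 4.2}
    - {"x": -7.1,"y": 26.9,"z": -1,"rx": 0,"ry": 0,"rz": 4.2}
    - {"x": -5.1,"y": 27.4,"z": -1,"rx": 0,"ry": 0,"rz": 4.2}
    - {"x": -3.1,"y": 27.7,"z": -1,"rx": 0,"ry": 0,"rz": 4.2}
    - {"x": -1.1,"y": 27.8,"z": -1,"rx": 0,"ry": 0,"rz": 4.2}
    - {"x": 1,"y": 27.8,"z": -1,"rx": 0,"ry": 0,"rz": 4.2}
    - {"x": 3,"y": 27.7,"z": -1,"rx": 0,"ry": 0,"rz": 4.2}

```text
time: 7.02
position: [502.2, -49.4, 211.7]
ee_rot: [-0.0, 0.998, -0.068, -0.001]
force: [0.6, -0.5, -2.2]
gripper_width: 24.7
```

Run:
```python
from h import *
p0,R,s=pose(); print(s["time"],p0,theta(R),s["force"],s["gripper_width"])
S=plan([518.5,-144,215],-112.5,6)
plan([518.5,-144,158.7],-112.5,4,S)
```

```text
7.0167 [502.1585563  -49.40974918 211.69664455] -97.8470933489545 [ 0.59923063 -0.46397562 -2.24211809] 24.66897907575958
[{"x":4.8,"y":15.2,"z":-0.6,"rx":0,"ry":0.02,"rz":2.44},{"x":5.5,"y":15,"z":-0.6,"rx":0.01,"ry":0.03,"rz":2.44},{"x":6.1,"y":14.8,"z":-0.5,"rx":0,"ry":0.02,"rz":2.44},{"x":6.8,"y":14.5,"z":-0.6,"rx":0.01,"ry":0.03,"rz":2.44},{"x":7.4,"y":14.2,"z":-0.5,"rx":0,"ry":0.02,"rz":2.45},{"x":8,"y":13.9,"z":-0.5,"rx":0.01,"ry":0.03,"rz":2.44}]
[{"x":-0,"y":0,"z":14.1,"rx":-0,"ry":-0,"rz":0},{"x":-0,"y":0,"z":14.1,"rx":-0,"ry":-0,"rz":0},{"x":-0,"y":0,"z":14,"rx":-0,"ry":-0,"rz":0},{"x":-0,"y":0,"z":14.1,"rx":-0,"ry":-0,"rz":0}]
```

Request:
apply_moves:
  deltas:
    - {"x": 5,"y": 15,"z": 0,"rx": 0,"ry": 0,"rz": 2.4}
    - {"x": 5.5,"y": 15,"z": 0,"rx": 0,"ry": 0,"rz": 2.4}
    - {"x": 6,"y": 14.8,"z": 0,"rx": 0,"ry": 0,"rz": 2.4}
    - {"x": 6.8,"y": 14.5,"z": 3,"rx": 0,"ry": 0,"rz": 2.4}
    - {"x": 3,"y": 7,"z": 6,"rx": 0,"ry": 0,"rz": 1.2}
    - {"x": 0,"y": 0,"z": 8,"rx": 0,"ry": 0,"rz": 0}
    - {"x": 0,"y": 0,"z": 8,"rx": 0,"ry": 0,"rz": 0}
    - {"x": 0,"y": 0,"z": 8,"rx": 0,"ry": 0,"rz": 0}

```text
time: 7.68
position: [514.6, -117.4, 178.6]
ee_rot: [-0.0, 0.987, -0.159, -0.001]
force: [-0.7, -0.0, -1.6]
gripper_width: 24.1
```

Request:
apply_moves:
  deltas:
    - {"x": 0,"y": 0,"z": 0,"rx": 0,"ry": 0,"rz": 0}
    - {"x": 0,"y": 0,"z": 0,"rx": 0,"ry": 0,"rz": 0}
    - {"x": 0,"y": 0,"z": 0,"rx": 0,"ry": 0,"rz": 0}

```text
time: 7.93
position: [515.6, -117.6, 180.3]
ee_rot: [-0.0, 0.987, -0.159, -0.0]
force: [-0.1, -0.2, -2.0]
gripper_width: 24.4
```

```bash
cat > e.py <<'E'
from h import *
import sys
p0,R,s=pose(); print(s["time"],p0,theta(R),s["force"],s["gripper_width"],s["joint_positions"][5])
t=robot.capture("scene"); tp=robot.capture("top"); np.savez("held.npz",**{k:t[k] for k in t if k!="shot"}); np.savez("heldtop.npz",**{k:tp[k] for k in tp if k!="shot"})
cv2.imwrite("pics/%s.png"%sys.argv[1],np.hstack([cv2.resize(t["img"][130:320,60:270],(420,380),interpolation=3),cv2.resize(tp["img"][190:340,390:570],(380,380),interpolation=3)]))
E
python3 e.py h1
python3 - <<'E'
from h import *
plan([518.5,-144,158.7],-112.5,4)
E
```

```text
7.9333 [ 515.635939   -117.58183733  180.28918439] -108.32353185897024 [-0.10710202 -0.18804853 -2.01502343] 24.41117717528335 1.6438222323279483
[{"x":2.7,"y":6,"z":5.5,"rx":-0,"ry":-0.01,"rz":1.04},{"x":2.8,"y":6,"z":5.5,"rx":-0,"ry":-0.01,"rz":1.04},{"x":2.8,"y":5.9,"z":5.5,"rx":-0,"ry":-0.02,"rz":1.04},{"x":3,"y":5.8,"z":5.5,"rx":-0.01,"ry":-0.01,"rz":1.04}]
```

View pics/h1.png

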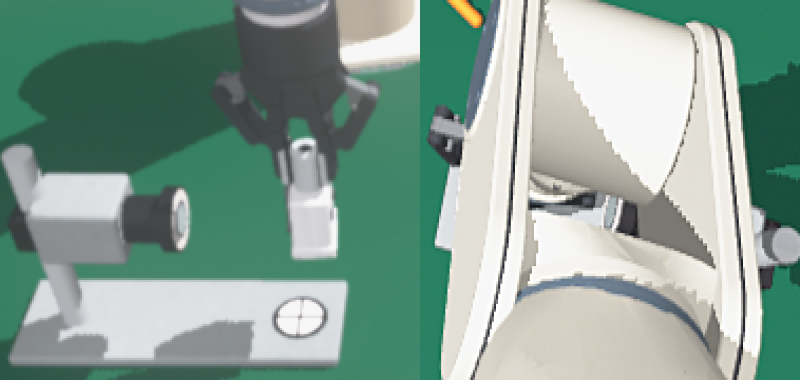

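Request:
apply_moves:
  deltas:
    - {"x": 2.7,"y": 6,"z": 5.5,"rx": 0,"ry": 0,"rz": 1}
    - {"x": 2.8,"y": 6,"z": 5.5,"rx": 0,"ry": 0,"rz": 1}
    - {"x": 2.8,"y": 6,"z": 5.5,"rx": 0,"ry": 0,"rz": 1}
    - {"x": 3,"y": 6,"z": 5.5,"rx": 0,"ry": 0,"rz": 1.1}
    - {"x": 0,"y": 0,"z": 0,"rx": 0,"ry": 0,"rz": 0}
    - {"x": 0,"y": 0,"z": 0,"rx": 0,"ry": 0,"rz": 0}

```text
time: 8.53
position: [517.6, -145.2, 157.6]
ee_rot: [-0.0, 0.981, -0.196, -0.001]
force: [-0.6, 0.2, -2.2]
gripper_width: 24.7
```

```bash
cat >> e.py <<'E'
W=cloud(t); X,Y,Z=W[...,0],W[...,1],W[...,2]; hsv=cv2.cvtColor(t["img"],cv2.COLOR_BGR2HSV)
m=(abs(X-516)<60)&(abs(Y+143)<50)&(Z>85)&(Z<150)&(t["z_map"]>0)&(hsv[...,1]<70)
m2=(abs(X-516)<60)&(abs(Y+143)<50)&(Z>70)&(Z<152)&(t["z_map"]>0)
print("box",m.sum(),W[m2].min(0),W[m2].max(0))
print("all rect",cv2.minAreaRect(W[m2][:,:2].astype(np.float32)))
f1=m&(Z<140)&(hsv[...,2]>60); 
A=W[f1][:,:2].astype(np.float32); l=cv2.fitLine(A,cv2.DIST_HUBER,0,.01,.01).ravel(); print("front face dir",np.degrees(np.arctan2(l[1],l[0])),l[2:])
# overlay expected hood
th=theta(R); psi=float(sys.argv[2]) if len(sys.argv)>2 else th-81.1
im=t["img"].copy(); sc=4; x0,y0=150,180; im=cv2.resize(im[y0:y0+140,x0:x0+150],None,fx=sc,fy=sc,interpolation=3)
c=np.array(p0)-R.apply([2,0,0]); 
for d,col in((0,(0,0,255)),):
    a=np.radians(psi+d); ex=np.array([np.cos(a),np.sin(a),0]); ey=np.array([-ex[1],ex[0],0])
    fz=c[2]-70.8
    for z,hx,hy in((fz,27,19),(fz+64,25,17)):
        q=np.array([w2px(t,[*(c+sx*hx*ex+sy*hy*ey)[:2],z])[:2] for sx,sy in((1,1),(1,-1),(-1,-1),(-1,1))]); cv2.polylines(im,[((q-[x0,y0]+.5)*sc).astype(int)],True,col,1)
q=w2px(t,[516.6,-142.7,140]); cv2.circle(im,(int((q[0]-x0+.5)*sc),int((q[1]-y0+.5)*sc)),3,(255,0,0),-1)
cv2.imwrite("pics/%s_o.png"%sys.argv[1],im); print("psi",psi,"centre",c[:2],fz+52)
E
python3 e.py h2
```

```text
8.5333 [ 517.64053102 -145.15309502  157.64230259] -112.56116797926441 [-0.62163907  0.22876893 -2.1989644 ] 24.715564833781514 1.66899529405098
box 720 [ 493.39600415 -169.61662737   88.03933158] [ 546.64789799 -121.59739584  151.93590184]
all rect ((516.486083984375, -145.91773986816406), (41.64939498901367, 55.3185920715332), 77.08554077148438)
front face dir 84.6483 [ 539.2261  -150.12216]
psi -193.6611679792644 centre [ 515.79359165 -144.38575634] 138.84481479461118
```

View pics/h2_o.png

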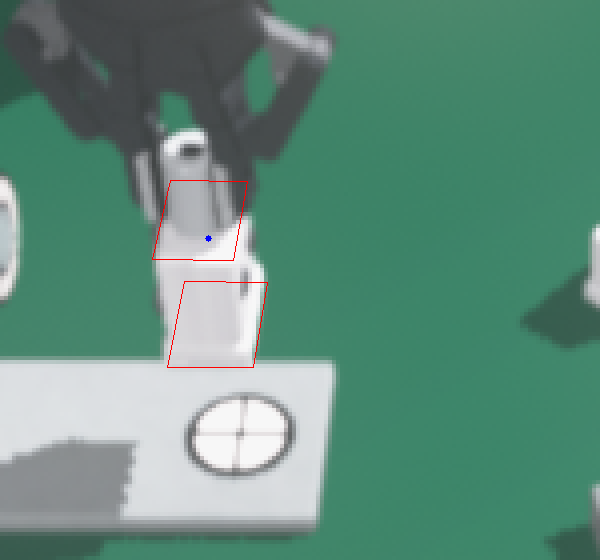

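The overlay and depth agree: yaw is about 166.4°, the centre is within 2 mm, and the T-lever faces the lens. I'll nudge it into place and hold.

Request:
apply_moves:
  deltas:
    - {"x": 0,"y": -1.8,"z": -1.2,"rx": 0,"ry": 0,"rz": 0}
    - {"x": 0,"y": 0,"z": 0,"rx": 0,"ry": 0,"rz": 0}
    - {"x": 0,"y": 0,"z": 0,"rx": 0,"ry": 0,"rz": 0}
    - {"x": 0,"y": 0,"z": 0,"rx": 0,"ry": 0,"rz": 0}
    - {"x": 0,"y": 0,"z": 0,"rx": 0,"ry": 0,"rz": 0}
    - {"x": 0,"y": 0,"z": 0,"rx": 0,"ry": 0,"rz": 0}
    - {"x": 0,"y": 0,"z": 0,"rx": 0,"ry": 0,"rz": 0}
    - {"x": 0,"y": 0,"z": 0,"rx": 0,"ry": 0,"rz": 0}

```text
time: 9.3
position: [518.7, -142.9, 159.5]
ee_rot: [0.0, 0.981, -0.195, 0.0]
force: [-0.5, -0.3, -1.5]
gripper_width: 23.9
```

Request:
apply_moves:
  deltas:
    - {"x": 0,"y": 0,"z": 0,"rx": 0,"ry": 0,"rz": 0}
    - {"x": 0,"y": 0,"z": 0,"rx": 0,"ry": 0,"rz": 0}
    - {"x": 0,"y": 0,"z": 0,"rx": 0,"ry": 0,"rz": 0}
    - {"x": 0,"y": 0,"z": 0,"rx": 0,"ry": 0,"rz": 0}
    - {"x": 0,"y": 0,"z": 0,"rx": 0,"ry": 0,"rz": 0}
    - {"x": 0,"y": 0,"z": 0,"rx": 0,"ry": 0,"rz": 0}
    - {"x": 0,"y": 0,"z": 0,"rx": 0,"ry": 0,"rz": 0}
    - {"x": 0,"y": 0,"z": 0,"rx": 0,"ry": 0,"rz": 0}

```text
time: 9.97
position: [518.7, -142.9, 159.5]
ee_rot: [-0.0, 0.981, -0.195, -0.0]
force: [0.0, -0.5, -1.9]
gripper_width: 24.1
```

Run:
```python
from h import *
p0,R,s=pose(); print(s["time"],p0,theta(R))
off=np.array([-2,0,0]); O=np.array([516.6,-142.8,0])
for i in range(4):
    pass
# rotate +90 about hood axis
T=yawR(-22.5); P=O-T.apply(off); P[2]=158.8
plan(P,-22.5,16)
```

```text
9.9667 [ 518.71122745 -142.91877528  159.50978065] -112.48641975720035
[{"x":-0.1,"y":-0.1,"z":0,"rx":-0,"ry":0,"rz":-5.62},{"x":-0.1,"y":-0.1,"z":0,"rx":-0,"ry":0,"rz":-5.62},{"x":-0.1,"y":-0.1,"z":0.1,"rx":-0,"ry":0,"rz":-5.62},{"x":-0.1,"y":-0.1,"z":0,"rx":-0,"ry":0,"rz":-5.63},{"x":-0.1,"y":-0.1,"z":0.1,"rx":-0,"ry":0,"rz":-5.62},{"x":-0.1,"y":-0.1,"z":0,"rx":-0,"ry":0,"rz":-5.63},{"x":-0.1,"y":-0.1,"z":0.1,"rx":-0,"ry":0,"rz":-5.62},{"x":-0,"y":-0.2,"z":0,"rx":-0,"ry":0,"rz":-5.63}]
[{"x":-0,"y":-0.2,"z":0.1,"rx":-0,"ry":0,"rz":-5.62},{"x":-0,"y":-0.1,"z":0,"rx":-0,"ry":0,"rz":-5.63},{"x":-0,"y":-0.2,"z":0.1,"rx":-0,"ry":0,"rz":-5.62},{"x":0,"y":-0.1,"z":0,"rx":-0,"ry":0,"rz":-5.63},{"x":0,"y":-0.2,"z":0.1,"rx":-0,"ry":0,"rz":-5.62},{"x":0,"y":-0.1,"z":0,"rx":-0,"ry":0,"rz":-5.63},{"x":0.1,"y":-0.1,"z":0.1,"rx":-0,"ry":0,"rz":-5.62},{"x":0.1,"y":-0.2,"z":0,"rx":-0,"ry":0,"rz":-5.63}]
```

Request:
apply_moves:
  deltas:
    - {"x": -0.1,"y": -0.1,"z": 0,"rx": 0,"ry": 0,"rz": -3}
    - {"x": -0.1,"y": -0.1,"z": 0,"rx": 0,"ry": 0,"rz": -5}
    - {"x": -0.1,"y": -0.1,"z": 0,"rx": 0,"ry": 0,"rz": -6}
    - {"x": -0.1,"y": -0.1,"z": 0,"rx": 0,"ry": 0,"rz": -6}
    - {"x": -0.1,"y": -0.1,"z": 0.1,"rx": 0,"ry": 0,"rz": -6}
    - {"x": -0.1,"y": -0.1,"z": 0,"rx": 0,"ry": 0,"rz": -6}
    - {"x": -0.1,"y": -0.1,"z": 0.1,"rx": 0,"ry": 0,"rz": -6}
    - {"x": 0,"y": -0.2,"z": 0,"rx": 0,"ry": 0,"rz": -6}

```text
time: 10.63
position: [518.0, -141.9, 159.3]
ee_rot: [-0.0, 0.982, 0.189, -0.0]
force: [-0.4, 0.1, -1.0]
gripper_width: 24.5
```

Request:
apply_moves:
  deltas:
    - {"x": 0,"y": -0.2,"z": 0.1,"rx": 0,"ry": 0,"rz": -6}
    - {"x": 0,"y": -0.1,"z": 0,"rx": 0,"ry": 0,"rz": -6}
    - {"x": 0,"y": -0.2,"z": 0.1,"rx": 0,"ry": 0,"rz": -6}
    - {"x": 0,"y": -0.1,"z": 0,"rx": 0,"ry": 0,"rz": -6}
    - {"x": 0,"y": -0.2,"z": 0.1,"rx": 0,"ry": 0,"rz": -6}
    - {"x": 0,"y": -0.1,"z": 0,"rx": 0,"ry": 0,"rz": -6}
    - {"x": 0.1,"y": -0.1,"z": 0.1,"rx": 0,"ry": 0,"rz": -4}
    - {"x": 0,"y": 0,"z": 0,"rx": 0,"ry": 0,"rz": 0}

```text
time: 11.3
position: [517.5, -141.1, 158.9]
ee_rot: [-0.0, 0.859, 0.512, -0.0]
force: [0.0, -0.9, -2.4]
gripper_width: 24.3
```

Request:
apply_moves:
  deltas:
    - {"x": 0,"y": 0,"z": 0,"rx": 0,"ry": 0,"rz": 0}
    - {"x": 0,"y": 0,"z": 0,"rx": 0,"ry": 0,"rz": 0}

```text
time: 11.47
position: [517.5, -141.1, 158.9]
ee_rot: [0.0, 0.86, 0.51, 0.0]
force: [-0.4, -0.5, -1.4]
gripper_width: 24.2
```

```bash
python3 e.py h3
```

```text
11.4667 [ 517.52168244 -141.09758981  158.90872518] -28.60859508756315 [-0.37107029 -0.51287377 -1.35697617] 24.16356300753929 0.21095494095775244
box 932 [ 495.79163588 -176.36764855   89.22596424] [ 545.68818515 -113.7435576   151.9993567 ]
all rect ((520.6033935546875, -147.6034393310547), (60.93918228149414, 40.081478118896484), 73.62569427490234)
front face dir 74.12645 [ 534.38324 -147.84186]
psi -109.70859508756314 centre [ 516.56403532 -142.85341212] 140.10871213423644
```

View pics/h3_o.png

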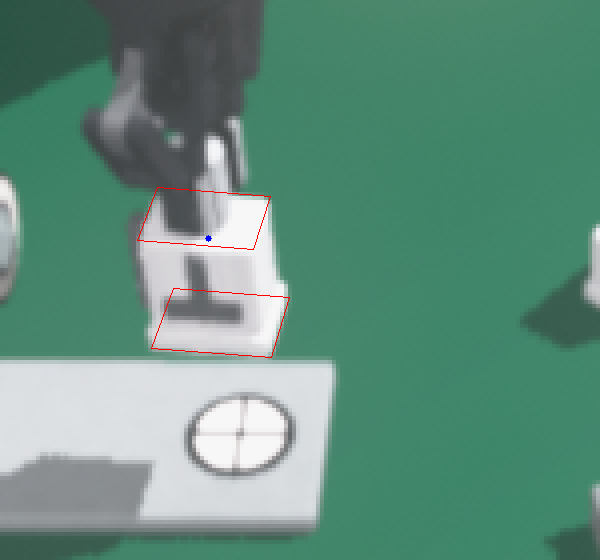

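Lug faces the lens, but the yaw is about 5° short, so I'll finish the turn and then hold.

Request:
apply_moves:
  deltas:
    - {"x": 0,"y": -0.1,"z": 0,"rx": 0,"ry": 0,"rz": -3}
    - {"x": 0,"y": -0.1,"z": 0,"rx": 0,"ry": 0,"rz": -2}
    - {"x": 0,"y": 0,"z": 0,"rx": 0,"ry": 0,"rz": 0}
    - {"x": 0,"y": 0,"z": 0,"rx": 0,"ry": 0,"rz": 0}
    - {"x": 0,"y": 0,"z": 0,"rx": 0,"ry": 0,"rz": 0}
    - {"x": 0,"y": 0,"z": 0,"rx": 0,"ry": 0,"rz": 0}
    - {"x": 0,"y": 0,"z": 0,"rx": 0,"ry": 0,"rz": 0}
    - {"x": 0,"y": 0,"z": 0,"rx": 0,"ry": 0,"rz": 0}

```text
time: 12.23
position: [517.4, -141.0, 158.9]
ee_rot: [0.0, 0.836, 0.548, 0.0]
force: [-0.1, -0.1, -2.7]
gripper_width: 24.3
```

```bash
python3 e.py h4
python3 - <<'E'
from h import *
w=robot.capture("wrist"); p0,R,s=pose(); cv2.imwrite("pics/w7.png",w["img"])
E
```

```text
12.2333 [ 517.36161145 -141.0134586   158.9178114 ] -23.51001666737551 [-0.05108534 -0.05921815 -2.7032471 ] 24.30294662599571 0.12202738751987423
box 914 [ 500.1663642  -176.69623908   88.87818866] [ 543.76512559 -113.64063408  151.99569955]
all rect ((522.0906372070312, -146.9892578125), (61.753665924072266, 38.597251892089844), 81.49852752685547)
front face dir 76.542274 [ 534.6833 -146.7314]
psi -104.6100166673755 centre [ 516.56379268 -142.8474393 ] 140.11779219709592
```

View pics/h4_o.png

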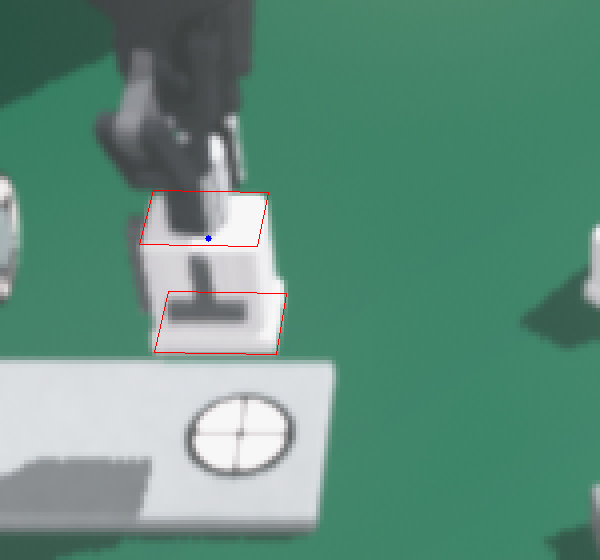

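View pics/w7.png

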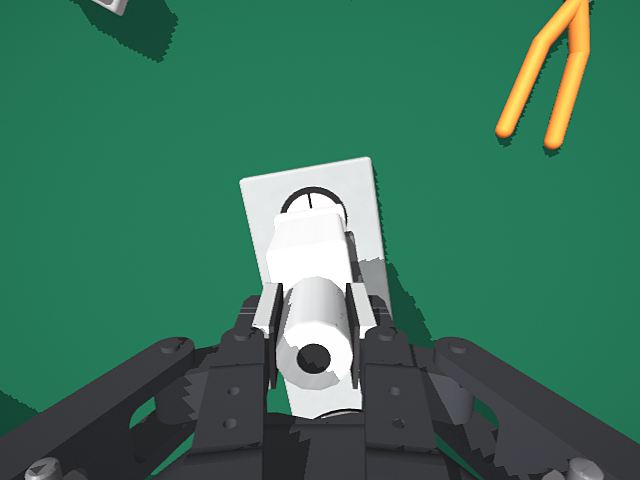

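Request:
apply_moves:
  deltas:
    - {"x": 0,"y": 0,"z": 0,"rx": 0,"ry": 0,"rz": 0}
    - {"x": 0,"y": 0,"z": 0,"rx": 0,"ry": 0,"rz": 0}
    - {"x": 0,"y": 0,"z": 0,"rx": 0,"ry": 0,"rz": 0}
    - {"x": 0,"y": 0,"z": 0,"rx": 0,"ry": 0,"rz": 0}
    - {"x": 0,"y": 0,"z": 0,"rx": 0,"ry": 0,"rz": 0}
    - {"x": 0,"y": 0,"z": 0,"rx": 0,"ry": 0,"rz": 0}
    - {"x": 0,"y": 0,"z": 0,"rx": 0,"ry": 0,"rz": 0}
    - {"x": 0,"y": 0,"z": 0,"rx": 0,"ry": 0,"rz": 0}

```text
time: 13.05
position: [517.4, -141.0, 158.9]
ee_rot: [0.0, 0.836, 0.548, 0.0]
force: [-0.1, 0.7, -0.6]
gripper_width: 24.4
```

Request:
apply_moves:
  deltas:
    - {"x": 0,"y": -0.1,"z": 0,"rx": 0,"ry": 0,"rz": -3}
    - {"x": 0,"y": -0.2,"z": 0,"rx": 0,"ry": 0,"rz": -5}
    - {"x": 0,"y": -0.2,"z": 0,"rx": 0,"ry": 0,"rz": -6}
    - {"x": 0,"y": -0.2,"z": 0,"rx": 0,"ry": 0,"rz": -6}
    - {"x": 0,"y": -0.2,"z": 0,"rx": 0,"ry": 0,"rz": -6}
    - {"x": 0,"y": -0.2,"z": 0,"rx": 0,"ry": 0,"rz": -6}
    - {"x": 0,"y": -0.2,"z": 0,"rx": 0,"ry": 0,"rz": -6}
    - {"x": 0,"y": -0.2,"z": 0,"rx": 0,"ry": 0,"rz": -6}

```text
time: 13.72
position: [515.9, -140.9, 158.9]
ee_rot: [0.0, 0.568, 0.823, 0.0]
force: [0.2, -0.4, -1.1]
gripper_width: 24.2
```

Request:
apply_moves:
  deltas:
    - {"x": 0,"y": -0.2,"z": 0,"rx": 0,"ry": 0,"rz": -6}
    - {"x": 0,"y": -0.2,"z": 0,"rx": 0,"ry": 0,"rz": -6}
    - {"x": 0,"y": -0.2,"z": 0,"rx": 0,"ry": 0,"rz": -6}
    - {"x": 0,"y": -0.2,"z": 0,"rx": 0,"ry": 0,"rz": -6}
    - {"x": 0,"y": -0.2,"z": 0,"rx": 0,"ry": 0,"rz": -6}
    - {"x": 0,"y": -0.2,"z": 0,"rx": 0,"ry": 0,"rz": -6}
    - {"x": 0,"y": -0.2,"z": 0,"rx": 0,"ry": 0,"rz": -6}
    - {"x": 0,"y": -0.2,"z": 0,"rx": 0,"ry": 0,"rz": -4}

```text
time: 14.38
position: [514.7, -141.9, 158.9]
ee_rot: [0.0, 0.201, 0.98, -0.0]
force: [-0.7, -0.5, -0.8]
gripper_width: 24.5
```

Request:
apply_moves:
  deltas:
    - {"x": 0,"y": 0,"z": 0,"rx": 0,"ry": 0,"rz": 0}
    - {"x": 0,"y": 0,"z": 0,"rx": 0,"ry": 0,"rz": 0}
    - {"x": 0,"y": 0,"z": 0,"rx": 0,"ry": 0,"rz": 0}

```text
time: 14.63
position: [514.7, -141.9, 158.9]
ee_rot: [-0.0, 0.205, 0.979, 0.0]
force: [-0.4, -0.4, -1.4]
gripper_width: 24.5
```

```bash
python3 e.py h5
```

```text
14.6333 [ 514.71769949 -141.90787961  158.89211952] 66.38993681039517 [-0.42110357 -0.4026081  -1.36895038] 24.46017028967797 -1.4500512155461507
box 677 [ 497.18377646 -165.77489532   89.6011432 ] [ 552.83313182 -117.62650083  151.97920403]
all rect ((522.6082763671875, -142.28152465820312), (41.334590911865234, 61.30736541748047), 75.936279296875)
front face dir -60.4952 [ 542.68463 -141.11163]
psi -14.710063189604824 centre [ 516.55028429 -142.70889955] 140.0920839452071
```

View pics/h5_o.png

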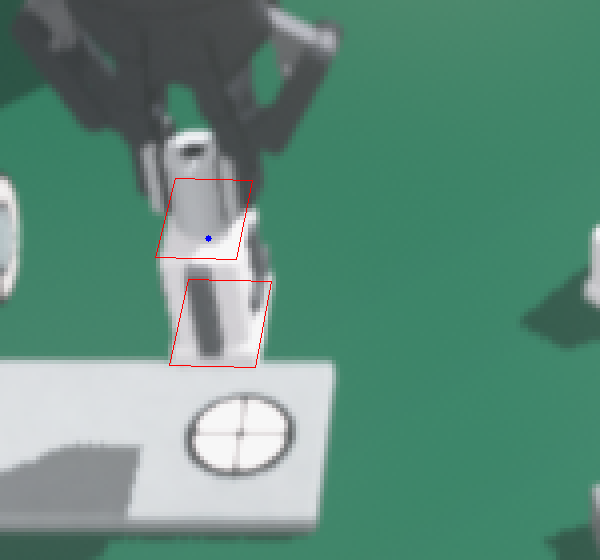

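Screws side faces the lens: the scene camera sees the lug in front and the lever on the far side. Holding.

Request:
apply_moves:
  deltas:
    - {"x": 0,"y": 0,"z": 0,"rx": 0,"ry": 0,"rz": 0}
    - {"x": 0,"y": 0,"z": 0,"rx": 0,"ry": 0,"rz": 0}
    - {"x": 0,"y": 0,"z": 0,"rx": 0,"ry": 0,"rz": 0}
    - {"x": 0,"y": 0,"z": 0,"rx": 0,"ry": 0,"rz": 0}
    - {"x": 0,"y": 0,"z": 0,"rx": 0,"ry": 0,"rz": 0}
    - {"x": 0,"y": 0,"z": 0,"rx": 0,"ry": 0,"rz": 0}
    - {"x": 0,"y": 0,"z": 0,"rx": 0,"ry": 0,"rz": 0}
    - {"x": 0,"y": 0,"z": 0,"rx": 0,"ry": 0,"rz": 0}

```text
time: 15.4
position: [514.7, -141.9, 158.9]
ee_rot: [0.0, 0.204, 0.979, -0.0]
force: [-0.7, -0.2, -1.3]
gripper_width: 24.5
```

Request:
apply_moves:
  deltas:
    - {"x": 0,"y": 0,"z": 0,"rx": 0,"ry": 0,"rz": 0}
    - {"x": 0,"y": 0,"z": 0,"rx": 0,"ry": 0,"rz": 0}
    - {"x": 0,"y": 0,"z": 0,"rx": 0,"ry": 0,"rz": 0}
    - {"x": 0,"y": 0,"z": 0,"rx": 0,"ry": 0,"rz": 0}

```text
time: 15.73
position: [514.7, -141.9, 158.9]
ee_rot: [0.0, 0.204, 0.979, 0.0]
force: [0.8, -1.0, -2.1]
gripper_width: 24.0
```

Run:
```python
from h import *
print(pose()[2]["time"])
S=plan([520,-125,190],66.4,3)
S=plan([664.5,112,170],66.4,14,S)
```

```text
15.7333
[{"x":0.6,"y":5.9,"z":-10.4,"rx":0,"ry":0,"rz":0.04},{"x":0.7,"y":5.8,"z":-10.4,"rx":0,"ry":0,"rz":0.04},{"x":0.6,"y":5.9,"z":-10.3,"rx":0,"ry":0,"rz":0.04}]
[{"x":-2.7,"y":19.6,"z":1.4,"rx":0,"ry":0,"rz":-0},{"x":-2.7,"y":19.6,"z":1.4,"rx":0,"ry":0,"rz":-0},{"x":-2.7,"y":19.7,"z":1.4,"rx":0,"ry":0,"rz":-0},{"x":-2.7,"y":19.6,"z":1.4,"rx":0,"ry":0,"rz":-0},{"x":-2.7,"y":19.7,"z":1.4,"rx":0,"ry":0,"rz":-0},{"x":-2.7,"y":19.6,"z":1.4,"rx":0,"ry":0,"rz":-0},{"x":-2.7,"y":19.7,"z":1.5,"rx":0,"ry":0,"rz":-0},{"x":-2.7,"y":19.6,"z":1.4,"rx":0,"ry":0,"rz":-0}]
[{"x":-2.6,"y":19.7,"z":1.5,"rx":0,"ry":0,"rz":-0},{"x":-2.7,"y":19.6,"z":1.4,"rx":0,"ry":0,"rz":-0},{"x":-2.6,"y":19.7,"z":1.5,"rx":0,"ry":0,"rz":-0},{"x":-2.7,"y":19.6,"z":1.4,"rx":0,"ry":0,"rz":-0},{"x":-2.6,"y":19.7,"z":1.5,"rx":0,"ry":0,"rz":-0},{"x":-2.7,"y":19.6,"z":1.4,"rx":0,"ry":0,"rz":-0}]
```

Request:
apply_moves:
  deltas:
    - {"x": 0.6,"y": 5.9,"z": -10.4,"rx": 0,"ry": 0,"rz": 0}
    - {"x": 0.6,"y": 5.9,"z": -10.4,"rx": 0,"ry": 0,"rz": 0}
    - {"x": 0.6,"y": 5.9,"z": -10.4,"rx": 0,"ry": 0,"rz": 0}
    - {"x": -2.7,"y": 19.6,"z": 1.4,"rx": 0,"ry": 0,"rz": 0}
    - {"x": -2.7,"y": 19.6,"z": 1.4,"rx": 0,"ry": 0,"rz": 0}
    - {"x": -2.7,"y": 19.6,"z": 1.4,"rx": 0,"ry": 0,"rz": 0}
    - {"x": -2.7,"y": 19.6,"z": 1.4,"rx": 0,"ry": 0,"rz": 0}
    - {"x": -2.7,"y": 19.6,"z": 1.4,"rx": 0,"ry": 0,"rz": 0}

```text
time: 16.4
position: [572.6, -38.9, 184.6]
ee_rot: [0.001, 0.203, 0.979, 0.0]
force: [-0.1, 0.3, -2.1]
gripper_width: 24.5
```

Request:
apply_moves:
  deltas:
    - {"x": -2.7,"y": 19.6,"z": 1.4,"rx": 0,"ry": 0,"rz": 0}
    - {"x": -2.7,"y": 19.6,"z": 1.4,"rx": 0,"ry": 0,"rz": 0}
    - {"x": -2.7,"y": 19.6,"z": 1.4,"rx": 0,"ry": 0,"rz": 0}
    - {"x": -2.7,"y": 19.6,"z": 1.4,"rx": 0,"ry": 0,"rz": 0}
    - {"x": -2.7,"y": 19.6,"z": 1.4,"rx": 0,"ry": 0,"rz": 0}
    - {"x": -2.7,"y": 19.6,"z": 1.4,"rx": 0,"ry": 0,"rz": 0}
    - {"x": -2.7,"y": 19.6,"z": 1.4,"rx": 0,"ry": 0,"rz": 0}
    - {"x": -1.7,"y": 12,"z": 1.4,"rx": 0,"ry": 0,"rz": 0}

```text
time: 17.07
position: [651.3, 90.7, 173.4]
ee_rot: [0.001, 0.203, 0.979, 0.001]
force: [0.4, 0.0, -1.0]
gripper_width: 24.4
```

Request:
apply_moves:
  deltas:
    - {"x": 0,"y": 0,"z": 0,"rx": 0,"ry": 0,"rz": 0}
    - {"x": 0,"y": 0,"z": 0,"rx": 0,"ry": 0,"rz": 0}
    - {"x": 0,"y": 0,"z": 0,"rx": 0,"ry": 0,"rz": 0}

```text
time: 17.32
position: [649.5, 87.9, 172.2]
ee_rot: [-0.0, 0.203, 0.979, -0.0]
force: [-0.3, -1.1, -2.1]
gripper_width: 24.1
```

Run:
```python
from h import *
p,R,s=pose(); print(s["time"],p,theta(R))
t=robot.capture("scene"); cv2.imwrite("pics/tr1.png",cv2.resize(t["img"][150:400,260:500],(720,600)) if 0 else cv2.resize(t["img"][150:400,260:500],None,fx=2.4,fy=2.4))
S=plan([664.5,112,76.5],66.4,7)
```

```text
17.3167 [649.45293508  87.8524915  172.19792843] 66.52164209891204
[{"x":-0.6,"y":4.1,"z":13.7,"rx":-0,"ry":-0,"rz":0.01},{"x":-0.6,"y":4.1,"z":13.7,"rx":-0,"ry":-0,"rz":0.01},{"x":-0.6,"y":4.1,"z":13.7,"rx":-0,"ry":-0,"rz":0.01},{"x":-0.6,"y":4,"z":13.6,"rx":-0.01,"ry":-0,"rz":0.02},{"x":-0.6,"y":4.1,"z":13.7,"rx":-0,"ry":-0,"rz":0.01},{"x":-0.5,"y":4,"z":13.6,"rx":-0.01,"ry":-0.01,"rz":0.02},{"x":-0.6,"y":4.1,"z":13.7,"rx":-0,"ry":-0,"rz":0.01}]
```

View pics/tr1.png

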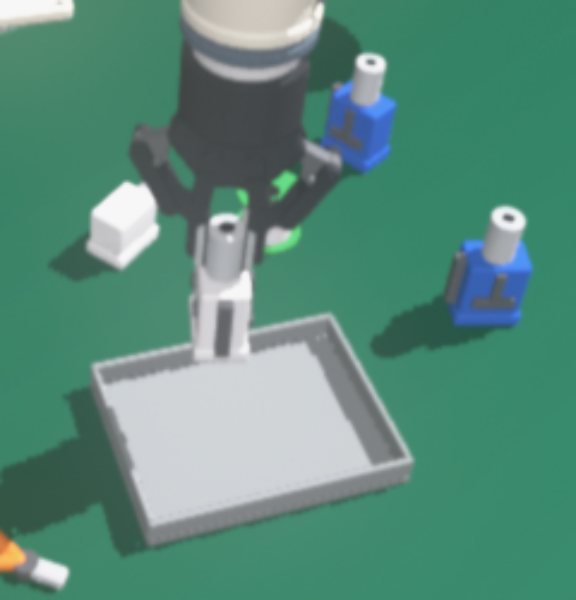

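Request:
apply_moves:
  deltas:
    - {"x": -1.5,"y": 9.5,"z": 0,"rx": 0,"ry": 0,"rz": 0}
    - {"x": -1.5,"y": 9.5,"z": 5,"rx": 0,"ry": 0,"rz": 0}
    - {"x": -1,"y": 9.5,"z": 12,"rx": 0,"ry": 0,"rz": 0}
    - {"x": 0,"y": 0,"z": 20,"rx": 0,"ry": 0,"rz": 0}
    - {"x": 0,"y": 0,"z": 20,"rx": 0,"ry": 0,"rz": 0}
    - {"x": 0,"y": 0,"z": 17,"rx": 0,"ry": 0,"rz": 0}
    - {"x": 0,"y": 0,"z": 10,"rx": 0,"ry": 0,"rz": 0}
    - {"x": 0,"y": 0,"z": 5,"rx": 0,"ry": 0,"rz": 0}

```text
time: 18.03
position: [663.8, 113.0, 80.1]
ee_rot: [-0.002, 0.203, 0.979, -0.001]
force: [-0.4, 0.5, -2.0]
gripper_width: 24.4
```

Request:
apply_moves:
  deltas:
    - {"x": 0,"y": 0,"z": 0,"rx": 0,"ry": 0,"rz": 0}
    - {"x": 0,"y": 0,"z": 0,"rx": 0,"ry": 0,"rz": 0}
    - {"x": 0,"y": 0,"z": 0,"rx": 0,"ry": 0,"rz": 0}

```text
time: 18.28
position: [665.8, 112.9, 83.9]
ee_rot: [0.001, 0.204, 0.979, 0.0]
force: [0.1, 1.0, -1.4]
gripper_width: 24.3
```

Request:
apply_moves:
  deltas:
    - {"x": 0,"y": 0,"z": 2,"rx": 0,"ry": 0,"rz": 0}
    - {"x": 0,"y": 0,"z": 2,"rx": 0,"ry": 0,"rz": 0}
    - {"x": 0,"y": 0,"z": 1.5,"rx": 0,"ry": 0,"rz": 0}
    - {"x": 0,"y": 0,"z": 1,"rx": 0,"ry": 0,"rz": 0}
    - {"x": 0,"y": 0,"z": 0.5,"rx": 0,"ry": 0,"rz": 0}
    - {"x": 0,"y": 0,"z": 0,"rx": 0,"ry": 0,"rz": 0}
    - {"x": 0,"y": 0,"z": 0,"rx": 0,"ry": 0,"rz": 0}

```text
time: 18.87
position: [664.9, 112.7, 75.9]
ee_rot: [-0.0, 0.204, 0.979, 0.0]
force: [0.0, 0.2, -2.1]
gripper_width: 24.0
```

Request:
apply_moves:
  deltas:
    - {"x": 0,"y": 0,"z": 0.5,"rx": 0,"ry": 0,"rz": 0}
    - {"x": 0,"y": 0,"z": 0,"rx": 0,"ry": 0,"rz": 0}
    - {"x": 0,"y": 0,"z": 0,"rx": 0,"ry": 0,"rz": 0}

```text
time: 19.12
position: [665.1, 112.7, 75.8]
ee_rot: [0.0, 0.204, 0.979, 0.0]
force: [-0.8, -0.0, 2.8]
gripper_width: 24.3
```

Foot touched the floor: z is 75.8 as predicted and the force changed sign. Releasing.

Request:
apply_moves:
  deltas:
    - {"x": 0,"y": 0,"z": 0,"rx": 0,"ry": 0,"rz": 0}
    - {"x": 0,"y": 0,"z": 0,"rx": 0,"ry": 0,"rz": 0}
    - {"x": 0,"y": 0,"z": 0,"rx": 0,"ry": 0,"rz": 0}
    - {"x": 0,"y": 0,"z": 0,"rx": 0,"ry": 0,"rz": 0}
    - {"x": 0,"y": 0,"z": 0,"rx": 0,"ry": 0,"rz": 0}
    - {"x": 0,"y": 0,"z": 0,"rx": 0,"ry": 0,"rz": 0}
    - {"x": 0,"y": 0,"z": 0,"rx": 0,"ry": 0,"rz": 0}
    - {"x": 0,"y": 0,"z": 0,"rx": 0,"ry": 0,"rz": 0}
  gripper: 80
  grip_force: 20

```text
time: 19.78
position: [665.0, 112.7, 75.4]
ee_rot: [-0.0, 0.204, 0.979, 0.0]
force: [-0.8, 0.1, 0.2]
gripper_width: 80.4
```

Run:
```python
from h import *
p,R,s=pose(); print(s["time"],p,s["gripper_width"],s["force"])
w=robot.capture("wrist");t=robot.capture("scene")
cv2.imwrite("pics/rel.png",np.hstack([cv2.resize(w["img"],(400,300)),cv2.resize(t["img"][200:380,260:500],(400,300))]))
```

```text
19.7833 [664.9514003  112.72938455  75.37628031] 80.38978076337563 [-0.83728448  0.13497417  0.17973005]
```

View pics/rel.png

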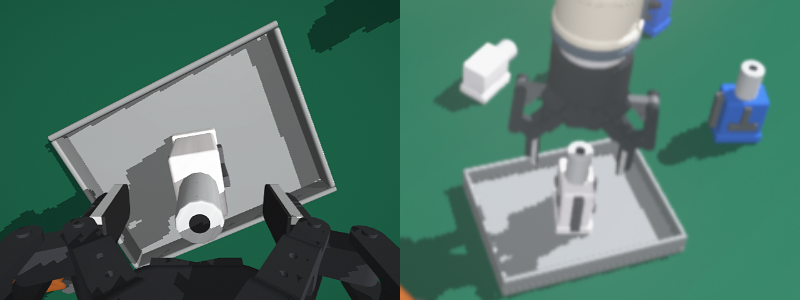

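The hood stands upright in the tray with the fingers clear on both sides. Lifting straight up.

Request:
apply_moves:
  deltas:
    - {"x": 0,"y": 0,"z": -5,"rx": 0,"ry": 0,"rz": 0}
    - {"x": 0,"y": 0,"z": -15,"rx": 0,"ry": 0,"rz": 0}
    - {"x": 0,"y": 0,"z": -25,"rx": 0,"ry": 0,"rz": 0}
    - {"x": 0,"y": 0,"z": -30,"rx": 0,"ry": 0,"rz": 0}
    - {"x": 0,"y": 0,"z": -35,"rx": 0,"ry": 0,"rz": 0}
    - {"x": 0,"y": 0,"z": -35,"rx": 0,"ry": 0,"rz": 0}
    - {"x": 0,"y": 0,"z": -20,"rx": 0,"ry": 0,"rz": 0}
    - {"x": 0,"y": 0,"z": 0,"rx": 0,"ry": 0,"rz": 0}

```text
time: 20.55
position: [668.1, 113.2, 248.3]
ee_rot: [0.005, 0.203, 0.979, 0.002]
force: [0.7, 0.2, 0.0]
gripper_width: 80.0
```

Request:
apply_moves:
  deltas:
    - {"x": 0,"y": 0,"z": 0,"rx": 0,"ry": 0,"rz": 0}
    - {"x": 0,"y": 0,"z": 0,"rx": 0,"ry": 0,"rz": 0}
    - {"x": 0,"y": 0,"z": 0,"rx": 0,"ry": 0,"rz": 0}

```text
time: 20.8
position: [664.0, 112.6, 239.2]
ee_rot: [-0.001, 0.204, 0.979, -0.0]
force: [-1.3, 0.7, -0.5]
gripper_width: 80.0
```

Run:
```python
from h import *
p,R,s=pose(); print(s["time"],p,s["gripper_width"],s["force"])
w=robot.capture("wrist");t=robot.capture("scene")
W=cloud(t); m=(abs(W[...,0]-665)<40)&(abs(W[...,1]-112)<40)&(W[...,2]>95)&(W[...,2]<125)&(t["z_map"]>0); print("nut",W[m].mean(0),W[m].max(0))
cv2.imwrite("pics/fin.png",np.hstack([cv2.resize(w["img"],(400,300)),cv2.resize(t["img"][130:380,230:530],(400,333))[:300]]))
```

```text
20.8 [663.99853209 112.56426664 239.20892109] 79.99750507303095 [-1.3216742   0.74744896 -0.46890514]
nut [672.36455287 111.06863111 106.18683577] [683.69705799 124.98089911 112.35182497]
```

View pics/fin.png

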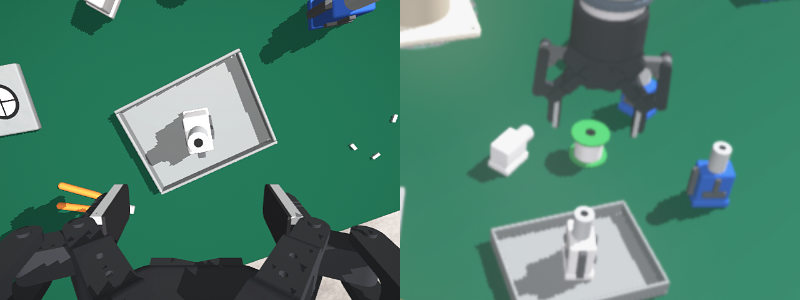

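The hood stands upright near the middle of the tray, everything else is undisturbed and the gripper is clear.

Run:
```python
from station import robot
print(robot.close_job())
```

```text
the job is handed in; nothing more can be done
None
```

The job is done and handed in at about 21 s. I picked up the silver tall hood by its nut and showed it to the inspection camera over the target. The sides came in the order asked: T-lever, lug, then screws, each held still for about 1.1 to 1.4 s. I then set it down in the grey tray.

- **Final state:** the last pictures show the hood standing upright near the tray's middle and the low hood where it was. The gripper was open and about 160 mm above its release point.
- **Position when shown:** by the arm's reading and the grip offset, the hood's centre was within about 2 mm of the point asked for and at 140 mm height. I could not check it with the top camera, because the arm blocked its view.
- **Facing:** my estimates of the hood's yaw in the grip differed by about 2–3°, so each side was square to the lens to about that. The turn to the lug side first stopped about 5° short. I corrected it and then held the full second.
- **Readings that disagreed:** the gripper read about 24.4 mm closed on the 26 mm nut, but the grip never slipped. The top and scene cameras differed by about 4 mm in x, so I used the wrist camera for the hood.

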